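# Lay out the disc-change kit round the D-post stand

## Task

Lay out the disc-change kit round the D-post stand: put the brass spacer on the post and then the black spacer on top of it, each turned so that its flat meets the post's flat and it drops fully down. Square to the stand's base and as seen by the robot, set the green carton upright to the left of the stand, its centre 160 mm from the post and its long side facing the post; lay the screwdriver front to back (parallel to the carton's long side), its middle halfway between post and carton; and stand the white dish upright to the right of the stand, its centre 110 mm from the post. Leave the plaster cast and the pliers where they are, and let go of everything.

Things in the scene. Friction and masses are not known exactly. Their poses are not given: they have to be found in the camera images.
- stand: grey metal base plate, fixed, 64 mm deep (its x) by 100 mm wide (its y) by 12 mm high, turned at most 9 degrees from square to the robot. Origin at the centre of its underside on the worktop; x points behind it (away from the robot), y to its left. All distances of the layout are measured from the post along these axes
- post: bright steel D-shaped post that rises 44 mm from the middle of the base plate's top face (tip 56 mm above the worktop), fixed; 24 mm diameter, with one flat 7.5 mm from its axis along the whole height, the top 5 mm tapered by 2.5 mm a side. Origin on the post's axis at the top face of the base plate; the flat is on its -x side, where a red dot is also painted on the base plate; z up. It is clocked up to 35 degrees either way from the base
- brass_spacer_center (a point): centre (half-way up, on the bore axis) of the loose brass-coloured spacer: 60 mm diameter, 20 mm high, two parallel wrench flats on its rim 50 mm apart (at +y and -y, good to grip across), through D-bore 27 mm diameter whose flat lies 9 mm from the axis on its -x side; a red dot on the top face marks that side. It fits the post with 1.5 mm play all round, only with the two flats together. z up, about 0.25 kg
- black_spacer_center (a point): centre (half-way up, on the bore axis) of the loose black plastic spacer: as the brass one in diameter, wrench flats, D-bore and red dot, but 16 mm high. z up, about 0.1 kg
- carton_center (a point): centre (half-way up) of the small dark green carton, closed, loose: 61 mm (its x) by 80 mm (its y, the long side) by 50 mm high (z up)
- driver_center (a point): middle (of length and height) of the loose screwdriver with blue handle, lying flat: 141 mm long along its y, 19 mm thick; behaves as a bar 18 mm wide and 19 mm high over its whole length, so it does not roll. Either end may point either way
- dish_center (a point): centre (half-way up) of the small loose white waisted dish: round, 39 mm diameter, 27 mm high; z up, grip it across its diameter
- cast: white toothless plaster jaw cast, loose, 63 x 77 x 24 mm, a bystander to be left alone; origin at the centre of its underside
- the_pliers: pliers with red handles lying flat, loose, 47 x 124 (along its y) x 12 mm, a bystander to be left alone; origin at the centre of its underside
Not all that is in view belongs to the job. Leave any blue or purple look-alike of the part that bears brass_spacer_center alone.

How it is judged:
At the end, for the whole second after the job is handed in: Brass then black spacer fully down on the post (5 mm, heights 3 mm). From the post in the stand's frame: carton 160 mm left, dish 110 mm right (each within 15 mm, upright), screwdriver 80 mm left (within 20 mm); carton and screwdriver square to it within 0.2 rad. All at rest, released (horizontal distance between each of brass_spacer_center, black_spacer_center and post below 0.005 m and z of brass_spacer_center in the frame of post between 0.007 and 0.013 m and angle between the x axis of each of brass_spacer_center, black_spacer_center and the x axis of post, either way round below 0.35 rad and angle between each of brass_spacer_center, black_spacer_center, carton_center's own z axis and vertical below 0.08 rad and z of black_spacer_center in the frame of post between 0.025 and 0.031 m and y of carton_center in the frame of stand between 0.145 and 0.175 m and x of carton_center in the frame of stand between -0.015 and 0.015 m and angle between the y axis of each of carton_center, driver_center and the x axis of stand, either way round below 0.2 rad and height (world z) of carton_center below 0.03 m and y of driver_center in the frame of stand between 0.06 and 0.1 m and x of driver_center in the frame of stand between -0.02 and 0.02 m and height (world z) of driver_center below 0.015 m and x of dish_center in the frame of stand between -0.015 and 0.015 m and y of dish_center in the frame of stand between -0.125 and -0.095 m and angle between dish_center's own z axis and vertical below 0.1 rad and height (world z) of dish_center below 0.019 m and linear speed of each of brass_spacer, black_spacer, carton, driver, dish below 0.01 m/s); the robot touches nothing.
It fails at once if the plaster cast is moved more than 20 mm (distance of cast from where it was at the start of the episode above 0.02 m).
It fails at once if the pliers are moved more than 20 mm (distance of the_pliers from where it was at the start of the episode above 0.02 m).
It also fails if it takes over 144 s, if anything falls off the work surface, if the arm or the gripper's body presses on something with over 40 N, if the wrist force passes 120 N, or if a joint passes its speed limit or range.

## Robot

A 6-joint arm with a two-finger parallel gripper is mounted at the origin on a cart in front of the work surface, level with it; the furniture and walls round the work are solid. World frame = base frame: x ahead of the robot, y to its left, z up, the work surface at z = 0. Lengths are in m, angles in rad, forces in N, time in s.
With the tool pointing down it reaches from about 0.35 to 0.85 m from the base axis. Payload 8.1 kg.
Tool frame: the origin (TCP) lies at the very end of the fingers, on their centre line; the grasp point (between the pads) lies 19 mm behind it; z points along the fingers, y is the direction in which the jaws open and shut (so a half turn about z gives the same grasp; the last joint's range is limited). The gripper opens to 93 mm and grips with 3 to 60 N. Pads are 15 mm wide; open, the fingers measure 128 mm over their backs; the gripper's body (75 mm by 188 mm) begins 65 mm behind the grasp point.
Start: joints at [1.034, 0.13, 1.488, -0, 1.523, -0.085], TCP at [0.262, 0.54, 0.219] pointing down, gripper open.
Joint ranges: [-2.96, 2.96], [-0.89, 2.26], [0.02, 2.5], [-1.34, 4.48], [0, 2.73], [-2.66, 2.66]. Speed limits (rad/s): [2.39, 2.39, 2.79, 3.14, 3.14, 3.14].

## Interface

Orientations are given as a rotation vector (axis times angle).
In Python, from plant import robot gives the robot as it stands.
- The arm moves only by the tool jog_arm, never from a script. Its argument "commands" is a list of rows, each a list of 3 entries, a list of its own where there are three numbers: the shift along the world's x, y, z scaled (see below), then the turn, a rotation vector about the world's x, y, z scaled (see below), then the closure, from -1 (fully open) to 1 (shut), so that 0 is half open. In form: [[[tx, ty, tz], [ax, ay, az], hand], ...]. A call has 1 to 10 rows; each row is the pose to reach, as a shift and turn from the pose measured when the call began, turning the shorter way round; what a row does not reach only later rows make up. The controller multiplies each number of a shift by 0.6 m and each number of a turn by 2 pi rad. A row lasts 1/8 s, in which the tool goes at most 62.5 mm and 10.7 degrees, less where a joint would pass 70% of its speed; a pose out of reach is approached as far as the arm can. A call with a number of a shift or a turn outside -1 to 1 is refused whole. A call with a gripper value outside its range is refused whole. The fingers move at their own pace and stop on an object; "newtons" is the grip in N (left out, the last holds). Time passes only in rows, so rows that repeat a pose let the fingers close. It gives the time, the measured TCP pose, the force and the opening at its end, in the units of the state.
- robot.read_state(): the state, without advancing time (a new reading comes with each control period).
- robot.read_camera(name): name is "scene" or "top" or "wrist"; returns a dict with "pixels" (420x560x3 uint8, red, green, blue), "fovy" (degrees; the focal length in pixels is half the picture's height over the tangent of half this angle, whatever the lens; pixels are square), "cx", "cy" (the principal point, pixels), "rvec" (rotation vector, rad) and "tvec" (3), from world to camera coordinates, as OpenCV has them; the wrist camera has in their place "tool_from_camera" (4x4, takes a point from camera to tool coordinates, whose origin is the TCP and whose axes are the flange's). Camera axes: x right, y down, z forward; pixel columns grow to the right and rows downward; lengths in m; the calibration is good to about 2 mm. A picture is of the moment at which its call begins: read the wrist's pose just before it. There is no depth.
- robot.close_job(): hands the job in, once; it reports no verdict.
Trained networks look in the newest picture that a camera, given by its name, has taken for a name from the list of things; names that differ only in an ending like _2 or _b are one class to them, and where a whole thing is asked for, a point or a joint stands for the part that bears it (a point fixed in the world has none). Each returns a list of dicts, best first, with "p" (0 to 1); they miss things now and then, are a little off and sometimes report something else, mostly with a low value. They report only what shows in the picture. A call takes as long as a camera call. They do not tell look-alikes from the thing itself.
- robot.trace(camera, name): "pixels" (420x560 bool, what is visible of it) and "uv" ([column, row] in pixels, amid what is visible of it).
The state is a dict: "t": time; "q": joint angles; "dq": joint speeds; "joint_torque": joint torques, N m; "tool_pos": TCP position; "orientation": TCP orientation; "force": force on the tool from outside, world axes, zero at the start; "wrist_torque": the same for the moment, N m; "opening": finger opening in m.
Only numpy, scipy, OpenCV 4.12 (cv2) and the standard library are available. Lean on these libraries where they do the work, as an engineer would, in place of code of your own. Each camera call takes 0.05 s, during which the arm holds its last target.

## Working session

There is one attempt and no reset: what is moved stays moved. The work goes in short steps, Python scripts to look and compute and a tool call to move; the robot and the scene stay as the last step left them, time stands still between calls to the robot, and variables do not carry over. Pictures are saved under pics/ and viewed, and the job is handed in when it is done.

Besides the shell and the picture viewer there is one more tool, called after "Request:" by a JSON object that holds its "api" and its "payload", one argument or row to a line. jog_arm: Moves the arm, as the interface text tells. Shifts and turns lie within -1 to 1; 1 stands for 0.6 m of shift or 2 pi rad of turn. Its arguments: {"type":"object","properties":{"commands":{"type":"array"},"newtons":{"type":"number"}},"required":["commands"]}

```bash
ls; mkdir -p pics; cat > h.py <<'E'
import numpy as np, cv2
from plant import robot
def snap(name,fn=None):
    s=robot.read_state(); c=robot.read_camera(name)
    if fn: cv2.imwrite('pics/'+fn,cv2.cvtColor(c['pixels'],cv2.COLOR_RGB2BGR))
    return s,c
def K(c):
    f=c['pixels'].shape[0]/2/np.tan(np.radians(c['fovy'])/2)
    return np.array([[f,0,c['cx']],[0,f,c['cy']],[0,0,1.]])
def pose(c,s=None):
    # returns R,t world->cam
    if 'rvec' in c:
        return cv2.Rodrigues(np.array(c['rvec'],float))[0],np.array(c['tvec'],float).ravel()
    T=np.eye(4);T[:3,:3]=cv2.Rodrigues(np.array(s['orientation'],float))[0];T[:3,3]=s['tool_pos']
    M=np.linalg.inv(T@np.array(c['tool_from_camera']))
    return M[:3,:3],M[:3,3]
def back(c,uv,z,s=None):
    R,t=pose(c,s); uv=np.atleast_2d(np.array(uv,float))
    d=(np.linalg.inv(K(c))@np.c_[uv,np.ones(len(uv))].T).T@R
    o=-R.T@t
    return o+d*((z-o[2])/d[:,2])[:,None]
def proj(c,P,s=None):
    R,t=pose(c,s);p=(K(c)@(R@np.atleast_2d(P).T+t[:,None])).T
    return p[:,:2]/p[:,2:]
E
python3 - <<'E'
from h import *
for n in('scene','top','wrist'):
    s,c=snap(n,n+'0.png'); 
    print(n,c['fovy'],c['cx'],c['cy'],c.get('rvec'),c.get('tvec'),c.get('tool_from_camera'))
print(s)
for n in('top','scene'):
  for k in('stand','post','brass_spacer_center','black_spacer_center','carton_center','driver_center','dish_center','cast','the_pliers'):
    try:
      for r in robot.trace(n,k)[:3]: print(n,k,round(r['p'],2),np.round(r['uv']),r['pixels'].sum())
    except Exception as e: print(k,e)
E
```

```text
pics
scene 47.84053327055383 277.1403676580844 216.27653423546414 [ 1.67425199 -2.22721762  0.59606614] [0.12459887 0.51499055 1.03503367] None
top 53.03201442412508 280.6262639913367 211.0994581906833 [ 2.15729448 -2.18824766  0.10889439] [-0.02449723  0.53370595  1.40272244] None
wrist 64.07498971389228 272.1995610004144 208.95690298733953 None None [[ 8.64689558e-04 -9.56692016e-01 -2.91100737e-01  8.05576279e-02]
 [ 9.99998188e-01  3.33514245e-04  1.87432564e-03  8.15457551e-04]
 [-1.69606613e-03 -2.91101830e-01  9.56690571e-01 -1.66289519e-01]
 [ 0.00000000e+00  0.00000000e+00  0.00000000e+00  1.00000000e+00]]
{'t': 0.1, 'q': array([ 1.03362733e+00,  1.31089721e-01,  1.48914798e+00, -1.32892088e-05,
        1.52302019e+00, -8.54263070e-02]), 'dq': array([-0.00033753, -0.00256196, -0.00291008, -0.0016248 ,  0.00098544,
        0.0006914 ]), 'joint_torque': array([ 1.24308666e-03, -5.61337423e+01, -4.93097448e+01,  7.69651425e-02,
        2.89747620e-02, -1.33922922e-04]), 'tool_pos': array([0.2616559 , 0.53937144, 0.21770222]), 'orientation': array([-7.03464840e-01, -3.06130859e+
[... 482 characters left out ...]
31. 199.] 501
top dish_center 0.5 [328. 241.] 104
top cast 0.66 [218. 160.] 386
top cast 0.29 [254. 208.] 35
top the_pliers 0.6 [280. 163.] 172
scene stand 0.96 [247. 247.] 758
scene stand 0.24 [192. 199.] 477
scene post 0.69 [248. 241.] 110
scene brass_spacer_center 0.91 [376. 260.] 401
scene brass_spacer_center 0.76 [405. 236.] 334
scene brass_spacer_center 0.76 [443. 230.] 352
scene black_spacer_center 0.82 [386. 198.] 292
scene carton_center 0.95 [330. 205.] 842
scene driver_center 0.75 [145. 267.] 97
scene driver_center 0.35 [191. 200.] 502
scene driver_center 0.25 [250. 246.] 665
scene dish_center 0.45 [344. 250.] 178
scene cast 0.8 [190. 201.] 485
scene the_pliers 0.54 [269. 190.] 306
```

```bash
python3 - <<'E'
import cv2
a=cv2.imread('pics/top0.png');cv2.imwrite('pics/top0b.png',cv2.resize(a[120:300,180:440],None,fx=3,fy=3,interpolation=cv2.INTER_CUBIC))
a=cv2.imread('pics/scene0.png');cv2.imwrite('pics/scene0b.png',cv2.resize(a[150:310,110:470],None,fx=2.2,fy=2.2,interpolation=cv2.INTER_CUBIC))
E
```

```text
(no output)
```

View pics/top0b.png

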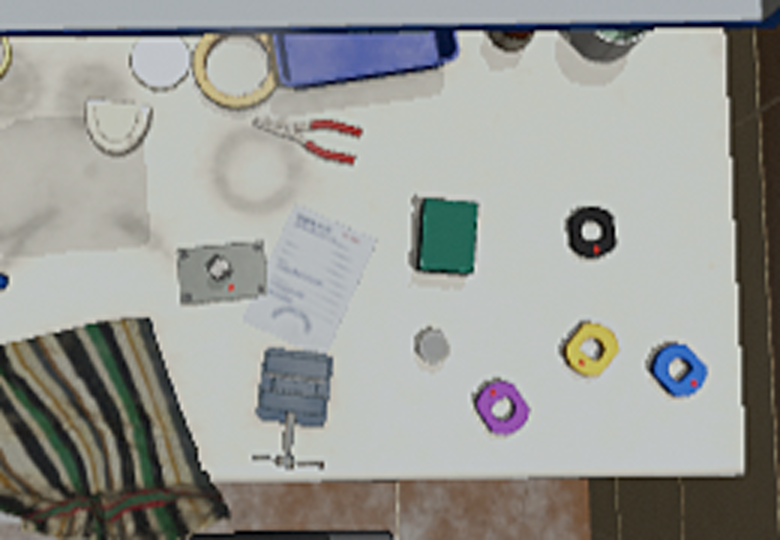

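View pics/scene0b.png

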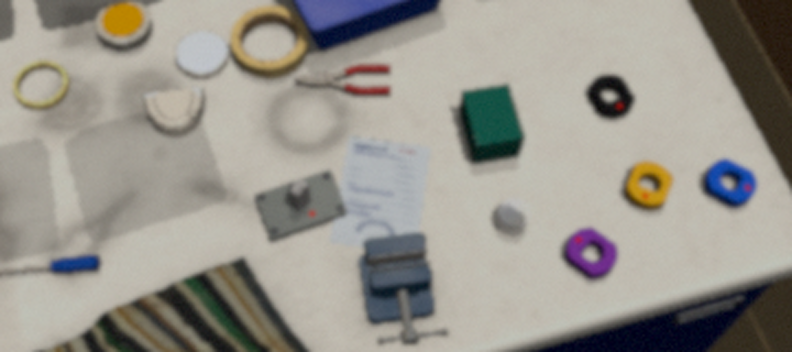

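View pics/top0.png

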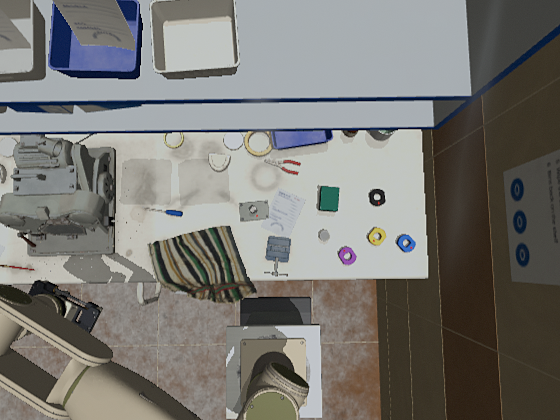

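View pics/wrist0.png

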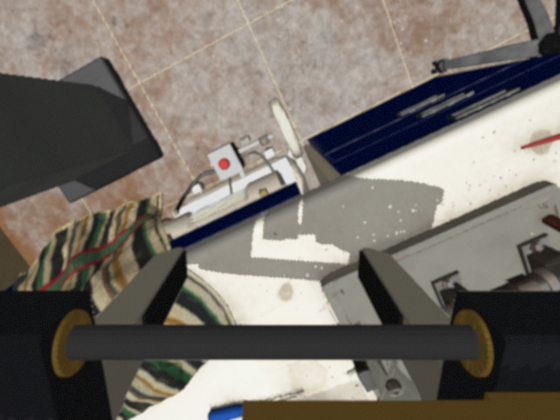

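The pictures show these candidates for the brass spacer, in top-camera pixels: yellow (377,237), purple (347,255), blue (406,243). Yellow fits the description, and purple and blue are the look-alikes. The other things: stand (254,211), carton (330,199), black spacer (378,197), dish (324,235), driver (165,211).

```bash
cat > est.py <<'E'
from h import *
H={'stand':.012,'post':.056,'brass_spacer_center':.02,'black_spacer_center':.016,'carton_center':.05,'driver_center':.012,'dish_center':.02,'cast':.024,'the_pliers':.012}
E
python3 - <<'E'
from h import *; from est import H
_,t=snap('top');_,c=snap('scene')
for nm,cam in(('top',t),('scene',c)):
  for k in H:
    for r in robot.trace(nm,k)[:3]:
      if r['p']>.4: print(nm,k,round(r['p'],2),np.round(back(cam,r['uv'],H[k]*.7)[0],3))
print('driver top',back(t,[[142,208],[182,213]],.01))
# extra obstacles
for n,p in(('vise top/bot/l/r',[[278,235],[278,276],[265,248],[292,248]]),('cloth',[[148,243],[232,227],[256,292]]),('bench',[[427,277],[427,135],[270,281],[180,133]]),('machine',[[116,150],[116,255]])): print(n,back(t,p,0.)[:,:2].round(3).tolist())
E
```

```text
top stand 0.74 [0.519 0.055 0.008]
top post 0.53 [0.545 0.059 0.039]
top brass_spacer_center 0.52 [ 0.389 -0.237  0.014]
top brass_spacer_center 0.52 [ 0.411 -0.455  0.014]
top brass_spacer_center 0.45 [ 0.442 -0.356  0.014]
top black_spacer_center 0.67 [ 0.705 -0.034  0.011]
top black_spacer_center 0.44 [ 0.583 -0.366  0.011]
top carton_center 0.61 [ 0.566 -0.19   0.035]
top driver_center 0.63 [0.539 0.352 0.008]
top cast 0.7 [0.714 0.186 0.017]
top the_pliers 0.56 [ 0.705 -0.031  0.008]
scene stand 0.82 [0.53  0.054 0.008]
scene stand 0.62 [ 0.585 -0.367  0.008]
scene post 0.56 [ 0.68  -0.043  0.039]
scene post 0.52 [0.535 0.055 0.039]
scene brass_spacer_center 0.93 [ 0.442 -0.356  0.014]
scene brass_spacer_center 0.9 [ 0.393 -0.266  0.014]
scene brass_spacer_center 0.69 [0.533 0.335 0.014]
scene black_spacer_center 0.66 [ 0.565 -0.357  0.011]
scene carton_center 0.7 [ 0.579 -0.202  0.035]
scene driver_center 0.75 [0.539 0.325 0.008]
scene dish_center 0.59 [ 0.453 -0.186  0.014]
scene cast 0.79 [0.701 0.177 0.017]
scene the_pliers 0.77 [ 0.701 -0.043  0.008]
scene the_pliers 0.73 [0.529 0.062 0.008]
driver top [[0.55228647 0.4435259  0.01      ]
 [0.53310233 0.30614971 0.01      ]]
vise top/bot/l/r [[0.453, -0.022], [0.314, -0.02], [0.41, 0.023], [0.408, -0.069]]
cloth [[0.432, 0.424], [0.483, 0.136], [0.261, 0.055]]
bench [[0.303, -0.528], [0.798, -0.551], [0.297, 0.007], [0.817, 0.318]]
machine [[0.759, 0.541], [0.393, 0.533]]
```

```bash
cat >> h.py <<'E'
from scipy.spatial.transform import Rotation as Ro
def Rdown(a):
    a=np.radians(a); x=np.array([np.cos(a),np.sin(a),0]); z=np.array([0,0,-1.]); return np.c_[x,np.cross(z,x),z]
def cur():
    s=robot.read_state(); R=Ro.from_rotvec(s['orientation']).as_matrix()
    return s,np.degrees(np.arctan2(R[1,0],R[0,0]))
def cmd(x,y,z,a):
    s,ca=cur(); R=Ro.from_rotvec(s['orientation'])
    w=(Ro.from_matrix(Rdown(a))*R.inv()).as_rotvec()
    d=np.array([x,y,z])-s['tool_pos']
    q=s['q']
    print('t %.2f'%s['t'],'a %.1f'%ca,'shift',(d/.6).round(4).tolist(),'turn',(w/2/np.pi).round(4).tolist(),'rows %.1f %.1f'%(np.linalg.norm(d)/.0625,np.degrees(np.linalg.norm(w))/10.7),'q6',q[5].round(2))
E
python3 - <<'E'
from h import *
cmd(.54,.375,.2,82)
E
```

```text
t 2.05 a 154.1 shift [0.4634, -0.2746, -0.031] turn [0.0, -0.0, -0.2003] rows 5.2 6.7 q6 -0.09
```

Request:
{"api": "jog_arm", "payload": {
  "commands": [
    [[0.463,-0.275,-0.03],[0,0,-0.2],-1],
    [[0.463,-0.275,-0.03],[0,0,-0.2],-1],
    [[0.463,-0.275,-0.03],[0,0,-0.2],-1],
    [[0.463,-0.275,-0.03],[0,0,-0.2],-1],
    [[0.463,-0.275,-0.03],[0,0,-0.2],-1],
    [[0.463,-0.275,-0.03],[0,0,-0.2],-1],
    [[0.463,-0.275,-0.03],[0,0,-0.2],-1],
    [[0.463,-0.275,-0.03],[0,0,-0.2],-1],
    [[0.463,-0.275,-0.03],[0,0,-0.2],-1]
  ]
}}

```text
t: 3.18
tool_pos: [0.5395, 0.375, 0.2007]
orientation: [-2.365, -2.067, -0.0]
force: [1.2, 0.0, 0.3]
opening: 0.0931
```

```bash
python3 - <<'E'
from h import *
s,c=snap('wrist','w1.png'); print(cur())
for r in robot.trace('wrist','driver_center')[:2]:
    m=r['pixels'];v,u=np.nonzero(m);print(r['p'],r['uv'],m.sum(),back(c,r['uv'],.0095,s))
    P=back(c,np.c_[u,v],.01,s)[:,:2];rect=cv2.minAreaRect(P.astype(np.float32)*1000);print(rect)
E
```

```text
({'t': 3.225, 'q': array([ 5.29559949e-01,  2.91646589e-01,  1.33695523e+00, -1.85253567e-05,
        1.51293868e+00,  6.64133622e-01]), 'dq': array([ 1.38267585e-05, -1.40658570e-03, -8.33241340e-05,  1.20593231e-03,
       -1.02978204e-03,  1.12069299e-02]), 'joint_torque': array([-2.55505694e-01, -6.40052319e+01, -4.91668832e+01,  5.43536386e-02,
       -3.96085822e-02, -1.86980126e-02]), 'tool_pos': array([0.53947895, 0.37508889, 0.20068769]), 'orientation': array([2.36575341e+00, 2.06703643e+00, 7.50363424e-05]), 'force': array([-1.23183606,  0.28586697, -1.09266902]), 'wrist_torque': array([-0.08114748,  0.05308195, -0.0177761 ]), 'opening': 0.09293261517019188}, np.float64(82.28955790622884))
0.8 [276.5, 210.7] 1123 [[0.54183539 0.34625688 0.0095    ]]
((545.8467407226562, 376.2840576171875), (142.87612915039062, 19.03948211669922), 78.69902801513672)
0.65 [446.8, 294.4] 505 [[0.73178771 0.2140855  0.0095    ]]
((731.9475708007812, 210.47938537597656), (26.868484497070312, 45.19525146484375), 37.873966217041016)
```

View pics/w1.png

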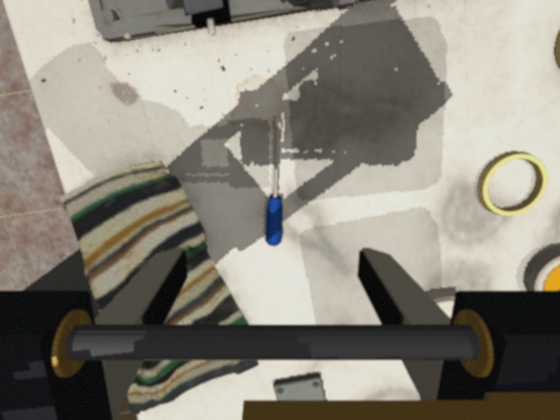

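The picture shows the driver near vertical, from its tip (280,115) to the handle end (274,243). The measured length of 143 mm against 141 given confirms it.

```bash
python3 - <<'E'
from h import *
cmd(.5455,.376,.004,79)
E
```

```text
t 3.27 a 82.3 shift [0.01, 0.0015, -0.3279] turn [-0.0, 0.0, -0.0091] rows 3.1 0.3 q6 0.66
```

Request:
{"api": "jog_arm", "payload": {
  "commands": [
    [[0.01,0.0015,-0.1],[0,0,-0.009],-1],
    [[0.01,0.0015,-0.2],[0,0,-0.009],-0.5],
    [[0.01,0.0015,-0.28],[0,0,-0.009],-0.5],
    [[0.01,0.0015,-0.328],[0,0,-0.009],-0.5],
    [[0.01,0.0015,-0.328],[0,0,-0.009],-0.5],
    [[0.01,0.0015,-0.328],[0,0,-0.009],1],
    [[0.01,0.0015,-0.328],[0,0,-0.009],1],
    [[0.01,0.0015,-0.328],[0,0,-0.009],1],
    [[0.01,0.0015,-0.328],[0,0,-0.009],1]
  ],
  "newtons": 30
}}

```text
t: 4.4
tool_pos: [0.5455, 0.3761, 0.0041]
orientation: [2.424, 1.999, 0.001]
force: [-0.4, 0.5, -0.9]
opening: 0.0344
```

```bash
python3 - <<'E'
from h import *
cmd(.53,.18,.18,180)
E
```

```text
t 4.40 a 79.0 shift [-0.0258, -0.3268, 0.2931] turn [-0.0001, 0.0, 0.2805] rows 4.2 9.4 q6 0.72
```

Request:
{"api": "jog_arm", "payload": {
  "commands": [
    [[0,0,0],[0,0,0],1],
    [[0,0,0],[0,0,0],1],
    [[0,0,0],[0,0,0],1],
    [[0,0,0.03],[0,0,0],1],
    [[0,0,0.1],[0,0,0],1]
  ]
}}

```text
t: 5.03
tool_pos: [0.5438, 0.375, 0.063]
orientation: [-2.423, -1.998, 0.007]
force: [0.5, -0.1, 0.5]
opening: 0.0176
```

```bash
python3 - <<'E'
from h import *
cmd(.53,.2,.2,180)
E
```

```text
t 5.03 a 79.0 shift [-0.0229, -0.2917, 0.2284] turn [0.0008, -0.0001, 0.2805] rows 3.6 9.4 q6 0.72
```

Request:
{"api": "jog_arm", "payload": {
  "commands": [
    [[-0.023,-0.29,0.22],[0,0,0.28],1],
    [[-0.023,-0.29,0.22],[0,0,0.28],1],
    [[-0.023,-0.29,0.22],[0,0,0.28],1],
    [[-0.023,-0.29,0.22],[0,0,0.28],1],
    [[-0.023,-0.29,0.22],[0,0,0.28],1],
    [[-0.023,-0.29,0.22],[0,0,0.28],1],
    [[-0.023,-0.29,0.22],[0,0,0.28],1],
    [[-0.023,-0.29,0.22],[0,0,0.28],1],
    [[-0.023,-0.29,0.22],[0,0,0.28],1],
    [[-0.023,-0.29,0.22],[0,0,0.28],1]
  ]
}}

```text
t: 6.28
tool_pos: [0.5302, 0.201, 0.1965]
orientation: [-0.002, 3.137, -0.005]
force: [0.6, 0.0, 0.4]
opening: 0.0181
```

Request:
{"api": "jog_arm", "payload": {
  "commands": [
    [[0,0,0],[0,0,0.005],1],
    [[0,0,0],[0,0,0.005],1]
  ]
}}

```text
t: 6.52
tool_pos: [0.5305, 0.2011, 0.1975]
orientation: [-0.05, 3.135, -0.004]
force: [-0.5, -0.6, -0.2]
opening: 0.0178
```

```bash
python3 - <<'E'
from h import *
s,c=snap('wrist','w2.png'); print(cur()[1],s['tool_pos'],s['opening'],s['dq'].round(3))
for k,z in(('stand',.012),('post',.056),('cast',.024)):
  for r in robot.trace('wrist',k)[:2]:
    m=r['pixels'];v,u=np.nonzero(m);print(k,r['p'],r['uv'],m.sum(),back(c,r['uv'],z,s))
    P=back(c,np.c_[u,v],z,s)[:,:2];rect=cv2.minAreaRect(P.astype(np.float32)*1000);print(rect)
E
```

```text
-178.20735778127184 [0.53045561 0.20109418 0.19747393] 0.017828833295751828 [ 0.     0.008  0.003  0.    -0.002  0.02 ]
post 0.96 [132.2, 195.9] 693 [[0.53632918 0.06897451 0.056     ]]
((534.6162109375, 70.98176574707031), (26.66574478149414, 39.23090744018555), 59.217750549316406)
cast 0.42 [255.7, 309.4] 94 [[0.67827114 0.18708927 0.024     ]]
((681.2508544921875, 186.31512451171875), (5.074833393096924, 31.413286209106445), 84.94847869873047)
```

View pics/w2.png

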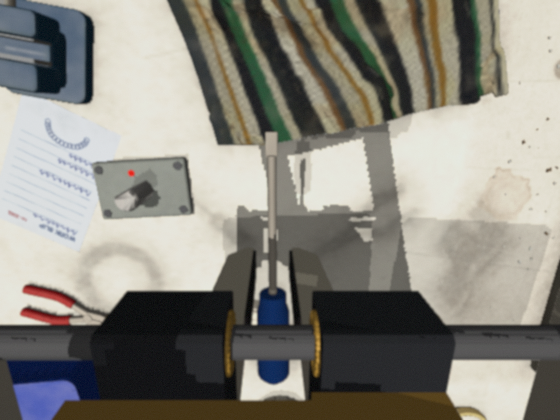

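The stand shows with corners near (93,163), (186,157), (193,213) and (100,219), a red dot at (131,173), and the driver held at column 272.

```bash
python3 - <<'E'
import cv2
a=cv2.imread('pics/w2.png')[140:235,80:205];cv2.imwrite('pics/w2c.png',cv2.resize(a,None,fx=6,fy=6,interpolation=cv2.INTER_CUBIC))
E
```

```text
(no output)
```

View pics/w2c.png

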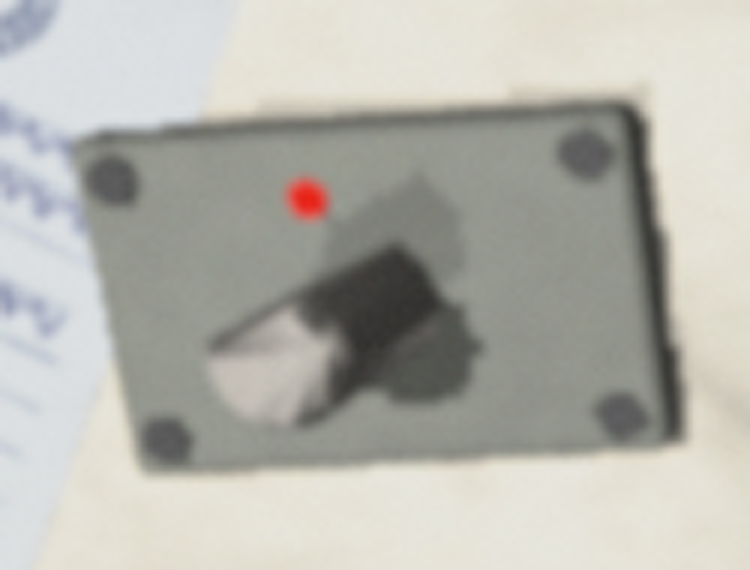

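```bash
python3 - <<'E'
from h import *
s,c=snap('wrist')
f=lambda L:np.array(L)/6-.42+[80,140]
for L in([[112,182],[585,155],[622,413],[167,440]],[[78,145],[620,103],[665,440],[145,470]]):
  P=back(c,f(L),.012,s)[:,:2];ce=P.mean(0);print(P.round(4).tolist(),ce)
  print('sides',[np.linalg.norm(P[i]-P[i-1]).round(4) for i in range(4)])
  for a,b in((0,1),(3,2)): d=P[b]-P[a];print('yaxis angle',np.degrees(np.arctan2(d[1],d[0])))
  for a,b in((0,3),(1,2)): d=P[b]-P[a];print('xaxis angle',np.degrees(np.arctan2(d[1],d[0])))
d=back(c,f([[307,199]]),.012,s)[0,:2];print('dot',d)
v=ce-d;print('post x axis angle',np.degrees(np.arctan2(v[1],v[0])))
print(back(c,f([[275,365]]),.056,s))
E
```

```text
[[0.5207, 0.0172], [0.5132, 0.1008], [0.5604, 0.1051], [0.5684, 0.0215]] [0.54067315 0.06116477]
sides [np.float64(0.0478), np.float64(0.0839), np.float64(0.0474), np.float64(0.0839)]
yaxis angle 95.15778030265189
yaxis angle 95.4368078387323
xaxis angle 5.163283024288004
xaxis angle 5.222472953036299
[[0.5144, 0.0121], [0.5039, 0.1073], [0.5653, 0.1127], [0.5743, 0.0168]] [0.53946617 0.06224456]
sides [np.float64(0.0602), np.float64(0.0958), np.float64(0.0617), np.float64(0.0963)]
yaxis angle 96.28083880955793
yaxis angle 95.35673297173459
xaxis angle 4.54392841925216
xaxis angle 5.01375088096599
dot [0.52264528 0.05130912]
post x axis angle 33.02831461849517
[[0.54030528 0.06239085 0.056     ]]
```

```bash
python3 - <<'E'
from h import *
s,c=snap('wrist')
print(back(c,[[218,143],[245,143],[272,141],[272,132],[273,380]],0,s))
x=np.radians(5.2);X=np.array([np.cos(x),np.sin(x)]);Y=np.array([-np.sin(x),np.cos(x)]);p=np.array([.5405,.0615])
for n,l in(('driver',.08),('carton',.16),('dish',-.11)): print(n,p+Y*l)
t=p+Y*.08+X*.008
cmd(*t,.1,185.2);cmd(*t,.005,185.2)
E
```

```text
[[0.48982239 0.14228056 0.        ]
 [0.48887354 0.17105683 0.        ]
 [0.4858262  0.19975551 0.        ]
 [0.47647112 0.1994507  0.        ]
 [0.80175622 0.21139251 0.        ]]
driver [0.53324939 0.14117075]
carton [0.52599879 0.2208415 ]
dish [ 0.55046958 -0.04804728]
t 6.83 a -178.2 shift [0.0184, -0.0985, -0.1607] turn [0.0004, 0.0007, 0.0094] rows 1.8 0.3 q6 -1.33
t 6.83 a -178.2 shift [0.0184, -0.0985, -0.3191] turn [0.0004, 0.0007, 0.0094] rows 3.2 0.3 q6 -1.33
```

```bash
python3 - <<'E'
from h import *
x=np.radians(5.2);X=np.array([np.cos(x),np.sin(x)]);Y=np.array([-np.sin(x),np.cos(x)]);p=np.array([.5405,.0615])
t=p+Y*.075+X*.010
cmd(*t,.005,185.2)
E
```

```text
t 6.83 a -178.2 shift [0.0225, -0.1065, -0.3191] turn [0.0004, 0.0007, 0.0094] rows 3.2 0.3 q6 -1.33
```

```bash
python3 - <<'E'
from h import *
x=np.radians(5.2);X=np.array([np.cos(x),np.sin(x)]);Y=np.array([-np.sin(x),np.cos(x)]);p=np.array([.5405,.0615])
t=p+Y*.084+X*.012
cmd(*t,.005,185.2)
E
```

```text
t 6.83 a -178.2 shift [0.0245, -0.0913, -0.3191] turn [0.0004, 0.0007, 0.0094] rows 3.2 0.3 q6 -1.33
```

Request:
{"api": "jog_arm", "payload": {
  "commands": [
    [[0.0245,-0.091,0],[0,0,0.009],1],
    [[0.0245,-0.091,-0.1],[0,0,0.009],1],
    [[0.0245,-0.091,-0.2],[0,0,0.009],1],
    [[0.0245,-0.091,-0.27],[0,0,0.009],1],
    [[0.0245,-0.091,-0.3],[0,0,0.009],1],
    [[0.0245,-0.091,-0.317],[0,0,0.009],1],
    [[0.0245,-0.091,-0.317],[0,0,0.009],1],
    [[0.0245,-0.091,-0.317],[0,0,0.009],1]
  ]
}}

```text
t: 7.82
tool_pos: [0.5464, 0.1468, 0.0082]
orientation: [-0.139, 3.131, -0.004]
force: [0.3, 0.8, -0.3]
opening: 0.0176
```

```bash
python3 - <<'E'
from h import *
s,c=snap('wrist','w3.png')
x=np.radians(5.2);X=np.array([np.cos(x),np.sin(x)]);Y=np.array([-np.sin(x),np.cos(x)]);p=np.array([.5405,.0615])
d=s['tool_pos'][:2]-p; print(d@X,d@Y,s['tool_pos'],cur()[1],s['force'])
E
```

```text
0.013636921145466498 0.08439627683373456 [0.54643174 0.14678488 0.00820103] -174.92319877527487 [ 0.29640906  0.768464   -0.34910776]
```

View pics/w3.png

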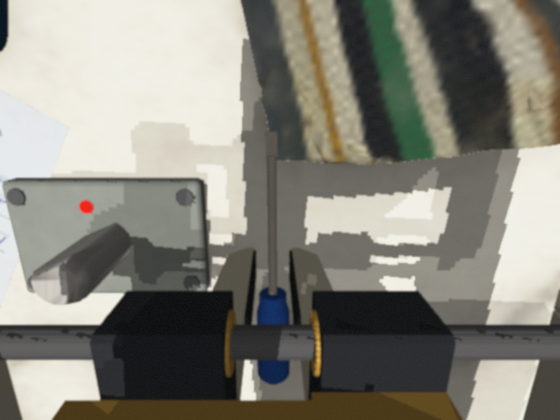

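The driver's tip is at (272,135) beside the cloth corner at (250,0)–(275,155), and the finger stands clear of the plate edge at column 205.

Request:
{"api": "jog_arm", "payload": {
  "commands": [
    [[0,0,-0.006],[0,0,0],1],
    [[0,0,-0.006],[0,0,0],1],
    [[0,0,-0.006],[0,0,0],0.4],
    [[0,0,-0.006],[0,0,0],0.4],
    [[0,0,-0.006],[0,0,0],0.4],
    [[0,0,0.05],[0,0,0],0.4],
    [[0,0,0.15],[0,0,0],-0.5],
    [[0,0,0.25],[0,0,0],-1],
    [[0,0,0.32],[0,0,0],-1]
  ]
}}

```text
t: 9.0
tool_pos: [0.5472, 0.1469, 0.2037]
orientation: [-0.139, 3.128, -0.003]
force: [0.4, 0.3, -0.4]
opening: 0.0537
```

```bash
python3 - <<'E'
from h import *
s,c=snap('wrist','w4.png')
x=np.radians(5.2);X=np.array([np.cos(x),np.sin(x)]);Y=np.array([-np.sin(x),np.cos(x)]);p=np.array([.5405,.0615])
print(s['tool_pos'],cur()[1],s['force'],s['opening'])
for r in robot.trace('wrist','driver_center')[:1]:
    m=r['pixels'];v,u=np.nonzero(m)
    P=back(c,np.c_[u,v],.01,s)[:,:2];rect=cv2.minAreaRect(P.astype(np.float32)*1000);print(r['p'],rect); d=np.array(rect[0])/1000-p;print(d@X,d@Y)
cmd(.57,-.19,.2,90)
E
```

```text
[0.54720799 0.14690356 0.20366938] -174.91804473962787 [ 0.35170997  0.3297768  -0.43979964] 0.053660140899650946
0.78 ((549.5406494140625, 149.53912353515625), (138.78492736816406, 18.447065353393555), 5.168399810791016)
0.016982654629163853 0.08685741221342616
t 9.10 a -174.9 shift [0.0338, -0.5623, -0.0119] turn [0.0024, 0.0021, -0.2641] rows 5.4 8.9 q6 -1.49
```

View pics/w4.png

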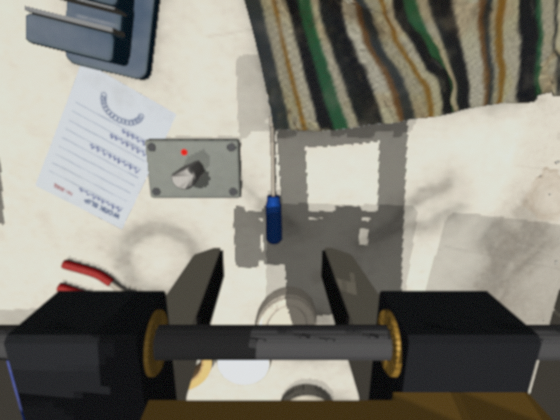

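The driver lies square at columns 268–280, rows 125–243. It measures about 17 mm behind the post line, too near the 20 mm limit, so I remeasure the stand from this closer view.

```bash
python3 - <<'E'
import cv2
a=cv2.imread('pics/w4.png')
cv2.imwrite('pics/w4c.png',cv2.resize(a[110:260,140:290],None,fx=5,fy=5,interpolation=cv2.INTER_CUBIC)[:600*2])
E
```

```text
(no output)
```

View pics/w4c.png

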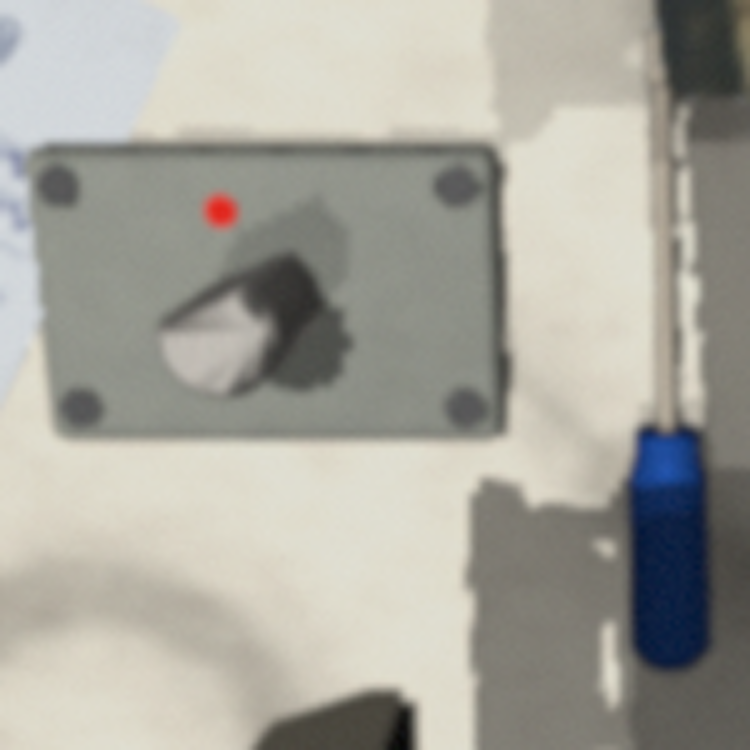

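```bash
python3 - <<'E'
from h import *
s,c=snap('wrist')
f=lambda L:np.array(L)/5-.4+[140,110]
P=back(c,f([[58,187],[457,187],[466,408],[80,408]]),.012,s)[:,:2];ce=P.mean(0);print(P.round(4).tolist(),ce)
for a,b in((0,1),(3,2)): d=P[b]-P[a];print('y',np.degrees(np.arctan2(d[1],d[0])))
for a,b in((0,3),(1,2)): d=P[b]-P[a];print('x',np.degrees(np.arctan2(d[1],d[0])))
d=back(c,f([[220,212]]),.012,s)[0,:2];v=ce-d;print('dot',d,np.linalg.norm(v),np.degrees(np.arctan2(v[1],v[0])))
print('handle end',back(c,f([[670,668]]),.01,s))
print('post top centre approx',back(c,f([[222,340]]),.056,s))
E
```

```text
[[0.5257, 0.0164], [0.5181, 0.101], [0.5665, 0.1055], [0.5742, 0.0202]] [0.54615183 0.06078816]
y 95.13859037579678
y 95.14684924286324
x 4.501110236534376
x 5.3107410213575035
dot [0.52796605 0.05080669] 0.02074493533605703 28.76066320339642
handle end [[0.62577952 0.15633611 0.01      ]]
post top centre approx [[0.5450494  0.06239228 0.056     ]]
```

Request:
{"api": "jog_arm", "payload": {
  "commands": [
    [[0,-0.08,0],[0,0,0],-1],
    [[0,-0.08,0],[0,0,0],-1],
    [[0,-0.08,0],[0,0,0],-1],
    [[0,-0.08,0],[0,0,0],-1]
  ]
}}

```text
t: 9.65
tool_pos: [0.5479, 0.0999, 0.2028]
orientation: [-0.14, 3.126, -0.002]
force: [-0.4, 0.4, 0.4]
opening: 0.0929
```

```bash
python3 - <<'E'
from h import *
s,c=snap('wrist','w5.png');a=cv2.imread('pics/w5.png')
print(s['tool_pos'],s['dq'].round(3),s['orientation'])
s2=robot.read_state();print(s2['tool_pos'])
cv2.imwrite('pics/w5c.png',cv2.resize(a[100:250,190:390],None,fx=4,fy=4,interpolation=cv2.INTER_CUBIC))
_,t=snap('top','top5.png');_,t2=snap('scene','scene5.png')
for n,cc in(('top',t),('scene',t2)):
  for r in robot.trace(n,'driver_center')[:1]:
    m=r['pixels'];v,u=np.nonzero(m);P=back(cc,np.c_[u,v],.01)[:,:2];print(n,r['p'],cv2.minAreaRect(P.astype(np.float32)*1000))
E
```

```text
[0.54791962 0.09985404 0.20284081] [ 0.002 -0.003 -0.005 -0.003  0.001 -0.002] [-1.39763407e-01  3.12604528e+00 -2.10987227e-03]
[0.54802603 0.09991781 0.20309559]
scene 0.54 ((553.0809936523438, 142.20851135253906), (133.38894653320312, 16.24422836303711), 8.144363403320312)
```

View pics/w5c.png

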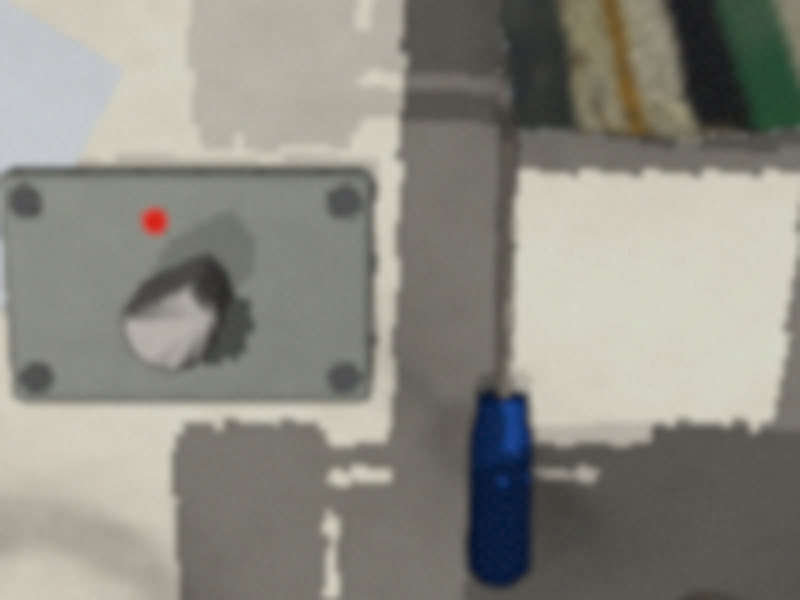

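```bash
python3 - <<'E'
from h import *
s,c=snap('wrist')
f=lambda L:np.array(L)/4-.375+[190,100]
P=back(c,f([[25,201],[344,202],[344,377],[36,377]]),.012,s)[:,:2];ce=P.mean(0);print(P.round(4).tolist(),ce)
print([np.linalg.norm(P[i]-P[i-1]).round(4) for i in range(4)])
for a,b in((0,1),(3,2)): d=P[b]-P[a];print('y',np.degrees(np.arctan2(d[1],d[0])))
for a,b in((0,3),(1,2)): d=P[b]-P[a];print('x',np.degrees(np.arctan2(d[1],d[0])))
d=back(c,f([[154,221]]),.012,s)[0,:2];v=ce-d;print('dot',d,np.linalg.norm(v),np.degrees(np.arctan2(v[1],v[0])))
print('post top',back(c,f([[173,322]]),.056,s))
print('handle end',back(c,f([[498,585]]),.01,s),'joint',back(c,f([[503,392]]),.01,s))
_,t=snap('top'); a=cv2.imread('pics/top5.png');cv2.imwrite('pics/top5c.png',cv2.resize(a[170:250,190:310],None,fx=6,fy=6,interpolation=cv2.INTER_CUBIC))
for r in robot.trace('wrist','driver_center')[:1]:
    m=r['pixels'];v,u=np.nonzero(m);P=back(c,np.c_[u,v],.01,s)[:,:2];rect=cv2.minAreaRect(P.astype(np.float32)*1000);print(r['p'],rect)
    x=np.radians(5.2);X=np.array([np.cos(x),np.sin(x)]);Y=np.array([-np.sin(x),np.cos(x)]);d=np.array(rect[0])/1000-ce;print(d@X,d@Y)
E
```

```text
[[0.5218, 0.0166], [0.5145, 0.1006], [0.5621, 0.1051], [0.5698, 0.0207]] [0.54206896 0.06075801]
[np.float64(0.0481), np.float64(0.0843), np.float64(0.0479), np.float64(0.0848)]
y 95.00085091353024
y 95.18965005389103
x 4.800954939876356
x 5.347169113703649
dot [0.524031   0.05086695] 0.020571850999352916 28.738042191915355
post top [[0.54048652 0.06178801 0.056     ]]
handle end [[0.62097294 0.1555962  0.01      ]] joint [[0.56298118 0.14951545 0.01      ]]
0.71 ((550.0641479492188, 145.27694702148438), (141.78651428222656, 20.084758758544922), 9.990620613098145)
0.015622453017403776 0.08344646214726555
```

View pics/top5c.png

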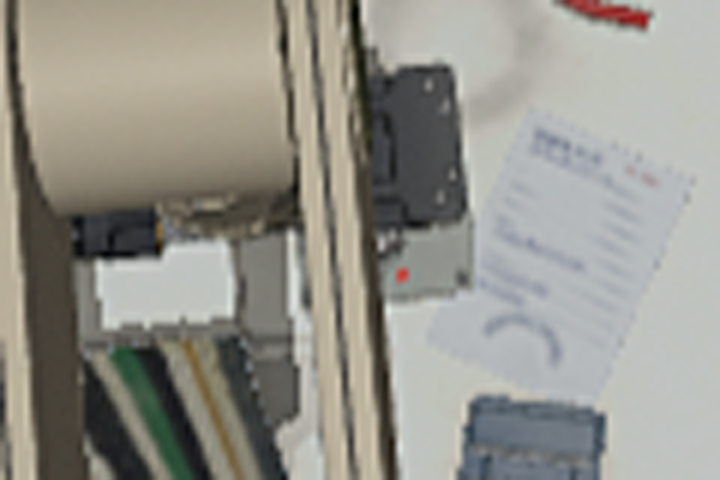

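```bash
python3 - <<'E'
from h import *
x=np.radians(5.1);X=np.array([np.cos(x),np.sin(x)]);Y=np.array([-np.sin(x),np.cos(x)]);p=np.array([.541,.061])
t=p+Y*.0855+X*.012; print(t)
cmd(*t,.05,186);cmd(*t,.006,186)
E
```

```text
[0.54535203 0.14722824]
t 10.05 a -174.9 shift [-0.005, 0.0799, -0.2563] turn [0.0001, 0.0022, 0.0025] rows 2.6 0.1 q6 -1.57
t 10.05 a -174.9 shift [-0.005, 0.0799, -0.3296] turn [0.0001, 0.0022, 0.0025] rows 3.3 0.1 q6 -1.57
```

Request:
{"api": "jog_arm", "payload": {
  "commands": [
    [[-0.005,0.08,-0.1],[0,0.0022,0.0025],0.38],
    [[-0.005,0.08,-0.2],[0,0.0022,0.0025],0.38],
    [[-0.005,0.08,-0.25],[0,0.0022,0.0025],0.38],
    [[-0.005,0.08,-0.25],[0,0.0022,0.0025],0.38],
    [[-0.005,0.08,-0.25],[0,0.0022,0.0025],0.38],
    [[-0.005,0.08,-0.25],[0,0.0022,0.0025],0.38],
    [[-0.005,0.08,-0.25],[0,0.0022,0.0025],0.38],
    [[-0.005,0.08,-0.25],[0,0.0022,0.0025],0.38]
  ]
}}

```text
t: 11.05
tool_pos: [0.546, 0.1473, 0.0548]
orientation: [-0.164, 3.136, -0.001]
force: [-0.8, -0.6, 0.2]
opening: 0.0289
```

```bash
python3 - <<'E'
from h import *
s,c=snap('wrist','w6.png');print(s['opening'],s['tool_pos'])
cmd(.5453,.1472,.006,186)
E
```

```text
0.028874089404788875 [0.54602725 0.14732616 0.0547579 ]
t 11.10 a -174.0 shift [-0.0008, -0.0001, -0.0807] turn [0.0001, 0.0002, 0.0] rows 0.8 0.0 q6 -1.5
```

View pics/w6.png

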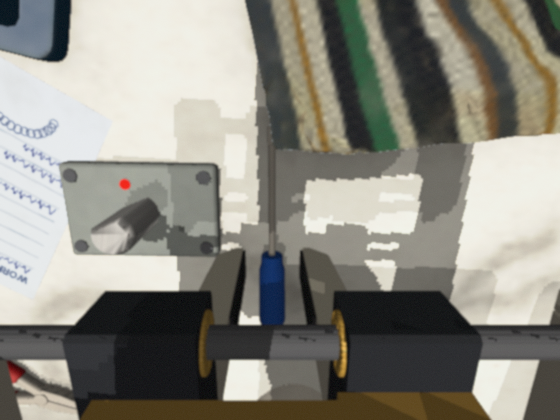

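Fingers straddle the handle at column 272 and clear the plate. Next I lower, grip, shift about 9 mm to the front, and release.

Request:
{"api": "jog_arm", "payload": {
  "commands": [
    [[0,0,-0.06],[0,0,0],0.38],
    [[0,0,-0.082],[0,0,0],0.38],
    [[0,0,-0.082],[0,0,0],1],
    [[0,0,-0.082],[0,0,0],1],
    [[0,0,-0.082],[0,0,0],1],
    [[-0.006,-0.001,-0.078],[0,0,0],1],
    [[-0.012,-0.002,-0.078],[0,0,0],1],
    [[-0.016,-0.002,-0.08],[0,0,0],1],
    [[-0.016,-0.002,-0.082],[0,0,0],1]
  ]
}}

```text
t: 12.22
tool_pos: [0.5358, 0.1461, 0.0054]
orientation: [-0.164, 3.137, -0.001]
force: [-7.0, -1.6, 16.3]
opening: 0.0181
```

Request:
{"api": "jog_arm", "payload": {
  "commands": [
    [[0,0,0],[0,0,0],0.4],
    [[0,0,0],[0,0,0],0.4],
    [[0,0,0.05],[0,0,0],0.4],
    [[0,0,0.15],[0,0,0],-0.5],
    [[0,-0.06,0.25],[0,0,0],-1],
    [[0,-0.12,0.33],[0,0,0],-1],
    [[0,-0.14,0.33],[0,0,0],-1],
    [[0,-0.14,0.33],[0,0,0],-1],
    [[0,-0.14,0.33],[0,0,0],-1]
  ]
}}

```text
t: 13.35
tool_pos: [0.5347, 0.0627, 0.2012]
orientation: [0.164, -3.135, 0.0]
force: [0.1, -0.8, -0.4]
opening: 0.0837
```

```bash
python3 - <<'E'
from h import *
s,c=snap('wrist','w7.png');a=cv2.imread('pics/w7.png')
print(s['tool_pos'],s['dq'].round(3),s['orientation'])
cv2.imwrite('pics/w7c.png',cv2.resize(a[100:250,190:390],None,fx=4,fy=4,interpolation=cv2.INTER_CUBIC))
for r in robot.trace('wrist','driver_center')[:1]:
    m=r['pixels'];v,u=np.nonzero(m);P=back(c,np.c_[u,v],.01,s)[:,:2];rect=cv2.minAreaRect(P.astype(np.float32)*1000);print(r['p'],rect)
    x=np.radians(5.2);X=np.array([np.cos(x),np.sin(x)]);Y=np.array([-np.sin(x),np.cos(x)]);d=np.array(rect[0])/1000-[.541,.061];print(d@X,d@Y)
E
```

```text
[0.53470809 0.06268735 0.2012449 ] [ 0.01   0.007  0.002 -0.001  0.001 -0.001] [ 1.64276057e-01 -3.13462311e+00  3.52729419e-04]
0.83 ((543.650146484375, 148.3256378173828), (130.19033813476562, 18.461463928222656), 5.678479194641113)
0.01055378741064228 0.08672605068773934
```

View pics/w7c.png

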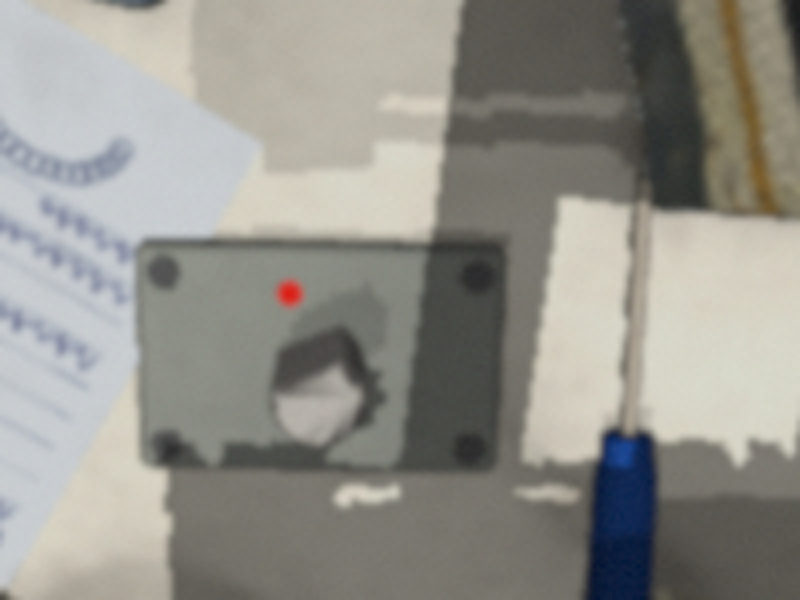

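```bash
python3 - <<'E'
from h import *
s,c=snap('wrist')
f=lambda L:np.array(L)/4-.375+[190,100]
P=back(c,f([[163,272],[477,277],[468,448],[166,447]]),.012,s)[:,:2];ce=P.mean(0);print(P.round(4).tolist(),ce)
print([np.linalg.norm(P[i]-P[i-1]).round(4) for i in range(4)])
for a,b in((0,1),(3,2)): d=P[b]-P[a];print('y',np.degrees(np.arctan2(d[1],d[0])))
d=back(c,f([[289,293]]),.012,s)[0,:2];v=ce-d;print('dot',d,np.linalg.norm(v),np.degrees(np.arctan2(v[1],v[0])))
print('post top',back(c,f([[318,405]]),.056,s))
cmd(.57,-.195,.2,90)
E
```

```text
[[0.5212, 0.0173], [0.5136, 0.1009], [0.5613, 0.105], [0.5699, 0.0216]] [0.54151494 0.06119935]
[np.float64(0.0489), np.float64(0.0839), np.float64(0.0479), np.float64(0.0838)]
y 95.17333396694367
y 95.89021626945261
dot [0.52326303 0.05133236] 0.02074825116073368 28.395673245383986
post top [[0.54130742 0.06139873 0.056     ]]
t 13.50 a -173.9 shift [0.0585, -0.4299, -0.0028] turn [-0.0002, -0.0003, -0.2668] rows 4.2 9.0 q6 -1.65
```

Request:
{"api": "jog_arm", "payload": {
  "commands": [
    [[0.058,-0.1,0.02],[0,0,-0.017],-1],
    [[0.058,-0.2,0.03],[0,0,-0.017],-1],
    [[0.058,-0.3,0.03],[0,0,-0.017],-1],
    [[0.058,-0.4,0.03],[0,0,-0.017],-1],
    [[0.058,-0.43,0.03],[0,0,-0.017],-1],
    [[0.058,-0.43,0.03],[0,0,-0.017],-1],
    [[0.058,-0.43,0.03],[0,0,-0.017],-1]
  ]
}}

```text
t: 14.38
tool_pos: [0.5699, -0.1932, 0.2193]
orientation: [0.001, -3.139, -0.001]
force: [0.2, -0.2, 0.5]
opening: 0.0935
```

```bash
python3 - <<'E'
from h import *
s,c=snap('wrist','w8.png');print(s['tool_pos'],s['dq'].round(3),cur()[1])
for k,z in(('carton_center',.05),('brass_spacer_center',.02),('black_spacer_center',.016),('dish_center',.027)):
  for r in robot.trace('wrist',k)[:3]:
    m=r['pixels'];v,u=np.nonzero(m);P=back(c,np.c_[u,v],z,s)[:,:2];rect=cv2.minAreaRect(P.astype(np.float32)*1000);print(k,r['p'],r['uv'],back(c,r['uv'],z,s)[0].round(4),rect)
E
```

```text
[ 0.56988083 -0.19322581  0.21926234] [ 0.012 -0.009  0.002 -0.003  0.    -0.005] -179.9475081538249
carton_center 0.87 [270.7, 188.5] [ 0.5696 -0.1937  0.05  ] ((572.168212890625, -194.6997528076172), (60.48950958251953, 85.42375183105469), 84.78412628173828)
brass_spacer_center 0.97 [107.3, 58.2] [ 0.4429 -0.3575  0.02  ] ((447.84320068359375, -353.76318359375), (55.454933166503906, 61.306217193603516), 49.510704040527344)
brass_spacer_center 0.84 [214.7, 11.2] [ 0.401  -0.2479  0.02  ] ((403.49267578125, -249.99949645996094), (24.10068702697754, 53.64369201660156), 0.09335090219974518)
black_spacer_center 0.69 [119.9, 183.2] [ 0.5716 -0.3633  0.016 ] ((579.6712036132812, -360.7519226074219), (61.275997161865234, 55.267799377441406), 5.4236626625061035)
dish_center 0.72 [280.5, 67.6] [ 0.4521 -0.1841  0.027 ] ((450.4939270019531, -180.5497589111328), (37.53118896484375, 37.74387741088867), 0.07476315647363663)
```

View pics/w8.png

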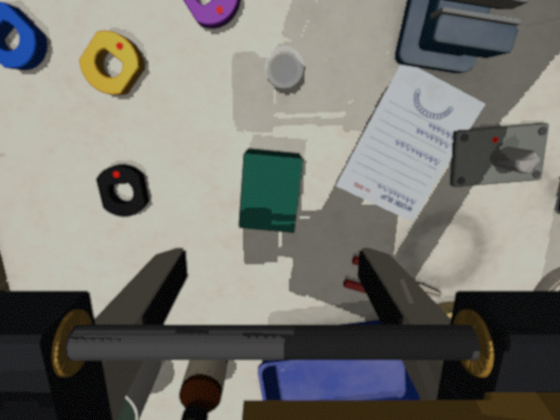

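Carton top face spans (243,158)–(300,230), with its near side face at rows 150–158. The brass spacer is at (112,62) with its dot at (120,45), the black at (123,189) with its dot at (116,174), and the dish at (285,69).

```bash
python3 - <<'E'
from h import *
cmd(.5747,-.195,.01,174.8)
E
```

```text
t 14.62 a -180.0 shift [0.0079, -0.0019, -0.3497] turn [0.0, -0.0003, -0.0145] rows 3.4 0.5 q6 -1.98
```

Request:
{"api": "jog_arm", "payload": {
  "commands": [
    [[0.008,-0.002,-0.1],[0,0,-0.0145],-1],
    [[0.008,-0.002,-0.2],[0,0,-0.0145],-1],
    [[0.008,-0.002,-0.28],[0,0,-0.0145],-1],
    [[0.008,-0.002,-0.34],[0,0,-0.0145],-1],
    [[0.008,-0.002,-0.348],[0,0,-0.0145],0.2],
    [[0.008,-0.002,-0.348],[0,0,-0.0145],0.5],
    [[0.008,-0.002,-0.348],[0,0,-0.0145],0.5],
    [[0.008,-0.002,-0.348],[0,0,-0.0145],0.5],
    [[0.008,-0.002,-0.345],[0,0,-0.0145],0.5],
    [[0.008,-0.002,-0.25],[0,0,-0.0145],0.5]
  ],
  "newtons": 25
}}

```text
t: 15.88
tool_pos: [0.5705, -0.1933, 0.0652]
orientation: [-0.142, -3.126, -0.006]
force: [0.9, -0.8, -1.0]
opening: 0.0599
```

```bash
python3 - <<'E'
from h import *
x=np.radians(5.2);X=np.array([np.cos(x),np.sin(x)]);Y=np.array([-np.sin(x),np.cos(x)]);p=np.array([.5413,.0612])
print(p+Y*.16,p-Y*.11)
t=p+Y*.16
cmd(*t,.13,185.2)
E
```

```text
[0.52679879 0.2205415 ] [ 0.55126958 -0.04834728]
t 15.88 a 174.8 shift [-0.0729, 0.6897, 0.108] turn [-0.0005, -0.0019, 0.0289] rows 6.7 1.0 q6 -1.89
```

Request:
{"api": "jog_arm", "payload": {
  "commands": [
    [[0,0.05,0.1],[0,-0.002,0.029],0.5],
    [[-0.02,0.15,0.13],[0,-0.002,0.029],0.5],
    [[-0.04,0.25,0.13],[0,-0.002,0.029],0.5],
    [[-0.05,0.35,0.13],[0,-0.002,0.029],0.5],
    [[-0.06,0.45,0.13],[0,-0.002,0.029],0.5],
    [[-0.07,0.55,0.13],[0,-0.002,0.029],0.5],
    [[-0.073,0.65,0.1],[0,-0.002,0.029],0.5],
    [[-0.073,0.69,0.03],[0,-0.002,0.029],0.5],
    [[-0.073,0.69,0.0],[0,-0.002,0.029],0.5],
    [[-0.073,0.69,0.0],[0,-0.002,0.029],0.5]
  ]
}}

```text
t: 17.12
tool_pos: [0.5253, 0.2196, 0.0636]
orientation: [0.144, -3.135, -0.003]
force: [0.0, 0.4, -0.3]
opening: 0.06
```

```bash
python3 - <<'E'
from h import *
s,c=snap('wrist','w9.png');print(s['tool_pos'],s['opening'])
cmd(.5268,.2205,.0115,185.2)
E
```

```text
[0.52527041 0.21963128 0.06356271] 0.06001946789709415
t 17.18 a -174.8 shift [0.0003, 0.0014, -0.0896] turn [-0.0004, -0.0001, 0.0] rows 0.9 0.0 q6 -1.36
```

View pics/w9.png

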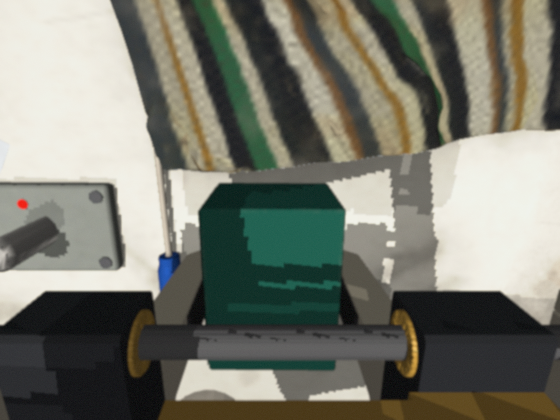

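The carton is held square, clear of the driver (column 170) and just behind the cloth edge (row ~165).

Request:
{"api": "jog_arm", "payload": {
  "commands": [
    [[0.005,0.001,-0.05],[0,0,0],0.5],
    [[0.005,0.001,-0.08],[0,0,0],0.5],
    [[0.005,0.001,-0.09],[0,0,0],0.5],
    [[0.005,0.001,-0.09],[0,0,0],0.5],
    [[0.005,0.001,-0.09],[0,0,0],-0.55],
    [[0.005,0.001,-0.09],[0,0,0],-0.55],
    [[0.005,0.001,-0.09],[0,0,0],-0.55],
    [[0.005,0.001,0.0],[0,0,0],-0.55],
    [[0.005,0.001,0.1],[0,0,0],-0.55],
    [[0.005,0.001,0.22],[0,0,0],-1]
  ]
}}

```text
t: 18.42
tool_pos: [0.5291, 0.2201, 0.1892]
orientation: [0.142, -3.137, -0.003]
force: [1.2, 0.2, -0.1]
opening: 0.0777
```

```bash
python3 - <<'E'
from h import *
s,c=snap('wrist','w10.png');print(s['tool_pos'],s['opening'])
x=np.radians(5.2);X=np.array([np.cos(x),np.sin(x)]);Y=np.array([-np.sin(x),np.cos(x)])
for k,z in(('carton_center',.05),('driver_center',.01)):
  for r in robot.trace('wrist',k)[:1]:
    m=r['pixels'];v,u=np.nonzero(m);P=back(c,np.c_[u,v],z,s)[:,:2];rect=cv2.minAreaRect(P.astype(np.float32)*1000);print(k,r['p'],rect);d=np.array(rect[0])/1000-[.5413,.0612];print(d@X,d@Y)
cmd(.48,-.34,.2,180)
E
```

```text
[0.52905876 0.22008915 0.18916547] 0.07770892289883236
carton_center 0.62 ((526.024658203125, 219.8202362060547), (86.80149841308594, 62.01997375488281), 5.2315897941589355)
-0.0008363133000981261 0.1593518621828437
driver_center 0.85 ((544.1549072265625, 149.02772521972656), (130.97181701660156, 19.28213119506836), 4.63889741897583)
0.010803210915995003 0.08720751370408744
t 18.57 a -174.8 shift [-0.0876, -0.9354, 0.0115] turn [-0.0008, 0.0013, -0.0145] rows 9.0 0.5 q6 -1.36
```

View pics/w10.png

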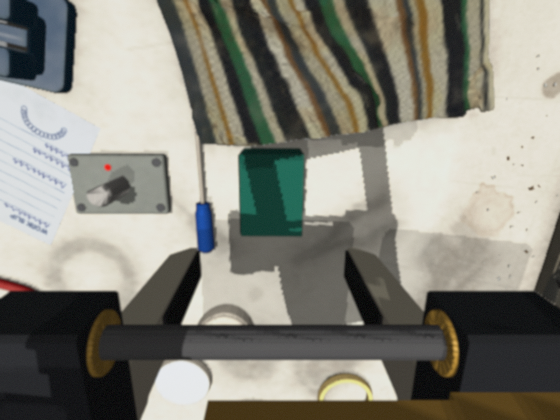

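Carton reads (−1, 159) mm at 5.2°, upright. Driver is near (5..11, 87) mm, parallel. Now the brass (yellow) spacer.

Request:
{"api": "jog_arm", "payload": {
  "commands": [
    [[-0.01,-0.1,0.02],[0,0.001,-0.05],-1],
    [[-0.03,-0.2,0.02],[0,0.001,-0.08],-1],
    [[-0.05,-0.3,0.02],[0,0.001,-0.08],-1],
    [[-0.07,-0.4,0.02],[0,0.001,-0.08],-1],
    [[-0.09,-0.5,0.02],[0,0.001,-0.08],-1],
    [[-0.1,-0.6,0.02],[0,0.001,-0.08],-1],
    [[-0.11,-0.7,0.02],[0,0.001,-0.08],-1],
    [[-0.12,-0.8,0.02],[0,0.001,-0.08],-1],
    [[-0.14,-0.9,0.02],[0,0.001,-0.08],-1],
    [[-0.14,-0.96,0.02],[0,0.001,-0.08],-1]
  ]
}}

```text
t: 19.82
tool_pos: [0.4466, -0.3569, 0.203]
orientation: [0.646, 3.074, 0.006]
force: [0.5, -0.0, -0.1]
opening: 0.0927
```

Request:
{"api": "jog_arm", "payload": {
  "commands": [
    [[0,0,0],[0,0,0],-1],
    [[0,0,0],[0,0,0],-1]
  ]
}}

```text
t: 20.08
tool_pos: [0.446, -0.3558, 0.2011]
orientation: [-0.646, -3.072, -0.009]
force: [-0.0, 0.1, -0.2]
opening: 0.0925
```

```bash
python3 - <<'E'
from h import *
s,c=snap('wrist','w11.png');print(s['tool_pos'],s['dq'].round(3),cur()[1])
a=cv2.imread('pics/w11.png')
for k,z in(('brass_spacer_center',.02),):
  for r in robot.trace('wrist',k)[:3]:
    m=r['pixels'];v,u=np.nonzero(m);P=back(c,np.c_[u,v],z,s)[:,:2];rect=cv2.minAreaRect(P.astype(np.float32)*1000);print(k,r['p'],r['uv'],back(c,r['uv'],z,s)[0].round(4),rect)
E
```

```text
[ 0.44599421 -0.35584744  0.20114507] [ 0.021 -0.022 -0.     0.002  0.001  0.001] 156.30755101765578
brass_spacer_center 0.76 [344.2, 89.7] [ 0.3863 -0.25    0.02  ] ((381.32208251953125, -255.35772705078125), (59.834571838378906, 51.86064147949219), 34.144222259521484)
brass_spacer_center 0.63 [273.2, 181.5] [ 0.4422 -0.3504  0.02  ] ((444.7738342285156, -355.9073181152344), (49.32809829711914, 61.991390228271484), 49.47023010253906)
brass_spacer_center 0.63 [172.8, 202.5] [ 0.4198 -0.4582  0.02  ] ((420.1741027832031, -452.9956970214844), (60.58078384399414, 55.57164001464844), 41.49406051635742)
```

View pics/w11.png

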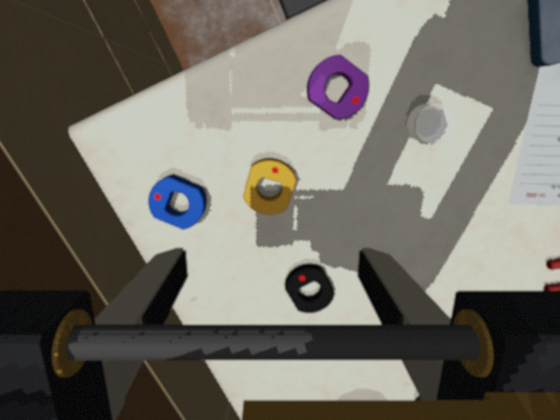

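```bash
python3 - <<'E'
import cv2
a=cv2.imread('pics/w11.png')
cv2.imwrite('pics/w11c.png',cv2.resize(a[145:225,230:310],None,fx=8,fy=8,interpolation=cv2.INTER_CUBIC)[:600])
E
```

```text
(no output)
```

View pics/w11c.png

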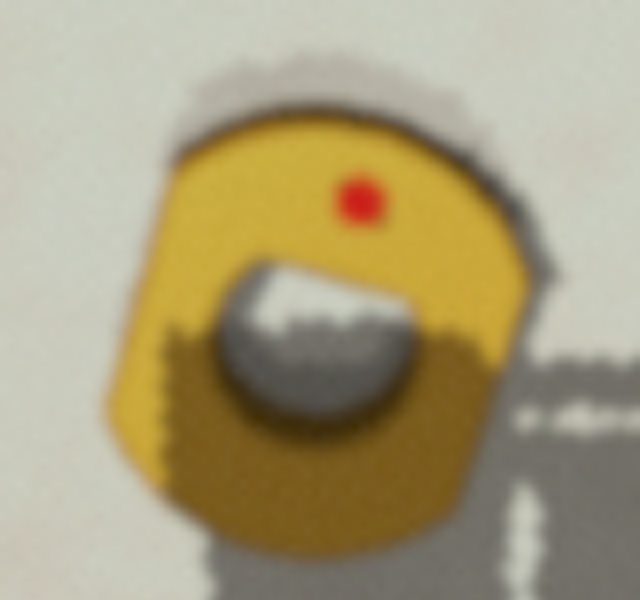

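```bash
python3 - <<'E'
from h import *
s,c=snap('wrist')
f=lambda L:np.array(L)/8-.4375+[230,145]
P=back(c,f([[172,172],[107,405],[537,272],[458,515],[265,262],[412,302],[360,202]]),.02,s)[:,:2]
ang=lambda d:np.degrees(np.arctan2(d[1],d[0]))
ce=P[:4].mean(0)
print(P.round(4).tolist(),'centre',ce)
print('x dir by flats',ang(P[1]-P[0]),ang(P[3]-P[2]),'bore flat',ang(P[4]-P[5])+(-90),ang(P[5]-P[4])-90,'dot',ang(ce-P[6]),np.linalg.norm(ce-P[6]))
print('flat lens',np.linalg.norm(P[1]-P[0]),np.linalg.norm(P[3]-P[2]))
# mask
m=[r for r in robot.trace('wrist','brass_spacer_center') if abs(r['uv'][0]-273)<15][0]['pixels']
v,u=np.nonzero(m);Q=back(c,np.c_[u,v],.02,s)[:,:2];print(cv2.minEnclosingCircle(Q.astype(np.float32)*1000))
E
```

```text
[[0.419, -0.3649], [0.444, -0.3859], [0.4504, -0.3263], [0.4771, -0.3489], [0.4348, -0.3586], [0.4475, -0.343], [0.4325, -0.344]] centre [ 0.44765375 -0.3564901 ]
x dir by flats -40.07468209469577 -40.246338032785815 bore flat -219.1663466107288 -39.16634661072878 dot -39.53788981376998 0.019668987589369424
flat lens 0.03271938674525889 0.034985159544561134
((444.52532958984375, -356.14453125), 30.464462280273438)
```

```bash
python3 - <<'E'
from h import *
cmd(.4468,-.3563,.004,140)
E
```

```text
t 20.27 a 156.4 shift [-0.0004, -0.001, -0.3315] turn [-0.0006, 0.0003, -0.0455] rows 3.2 1.5 q6 -1.92
```

Request:
{"api": "jog_arm", "payload": {
  "commands": [
    [[0,-0.001,-0.05],[0,0,-0.0455],-0.5],
    [[0,-0.001,-0.12],[0,0,-0.0455],-0.5],
    [[0,-0.001,-0.2],[0,0,-0.0455],-0.5],
    [[0,-0.001,-0.27],[0,0,-0.0455],-0.5],
    [[0,-0.001,-0.32],[0,0,-0.0455],-0.5],
    [[0,-0.001,-0.331],[0,0,-0.0455],-0.5],
    [[0,-0.001,-0.331],[0,0,-0.0455],0.5],
    [[0,-0.001,-0.331],[0,0,-0.0455],0.5],
    [[0,-0.001,-0.331],[0,0,-0.0455],0.5],
    [[0,-0.001,-0.331],[0,0,-0.0455],0.5]
  ],
  "newtons": 35
}}

```text
t: 21.52
tool_pos: [0.4481, -0.3574, 0.0063]
orientation: [1.073, 2.948, 0.004]
force: [-1.2, 0.6, 7.3]
opening: 0.0496
```

```bash
python3 - <<'E'
from h import *
s,c=snap('wrist','w12.png');print(s['tool_pos'],s['opening'],s['force'],cur()[1],s['orientation'])
E
```

```text
[ 0.44814073 -0.35740644  0.00627277] 0.04958098089584748 [-1.16065795  0.57029922  7.32550763] 139.9835005301855 [1.07345564 2.94830046 0.00440114]
```

View pics/w12.png

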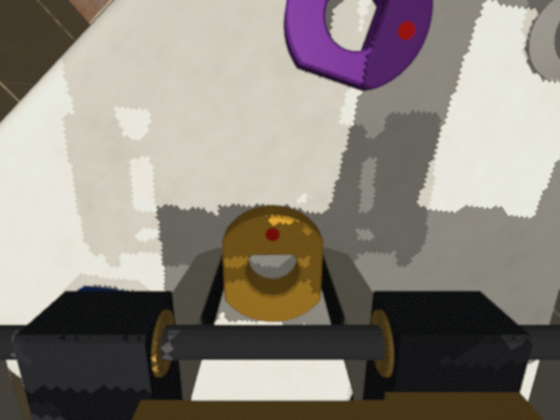

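```bash
python3 - <<'E'
import cv2
a=cv2.imread('pics/w12.png')
cv2.imwrite('pics/w12c.png',cv2.resize(a[195:330,205:340],None,fx=4.4,fy=4.4,interpolation=cv2.INTER_CUBIC))
E
```

```text
(no output)
```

View pics/w12c.png

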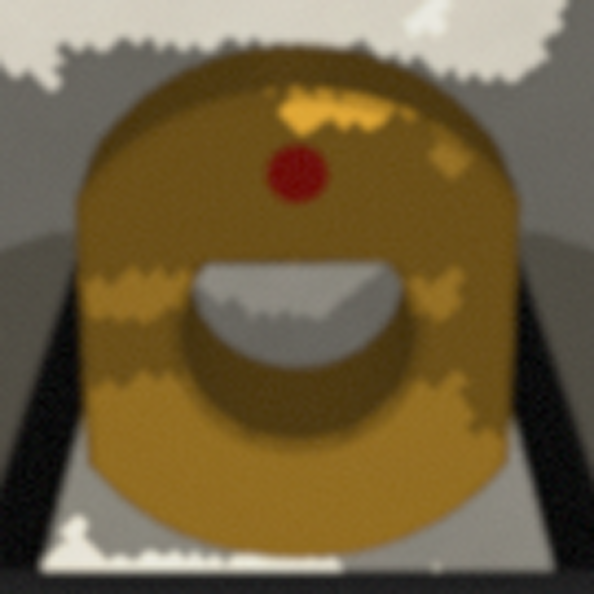

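```bash
python3 - <<'E'
from h import *
s,c=snap('wrist')
f=lambda L:np.array(L)/4.4-.39+[205,195]
P=back(c,f([[78,205],[90,460],[519,205],[506,460],[295,262],[298,442],[298,174],[298,555]]),.02,s)
R=Ro.from_rotvec(s['orientation']).as_matrix()
L=(P-s['tool_pos'])@R
print((L*1000).round(1).tolist()); print('corner mean',L[:4].mean(0)*1000,'bore: flat-9',L[4,0]*1000-9,'arc+13.5',L[5,0]*1000+13.5,'rim+30',L[7,0]*1000+30)
E
```

```text
[[18.0, -23.1, -13.9], [-14.3, -23.1, -13.8], [17.9, 25.9, -13.7], [-14.4, 25.8, -13.6], [11.0, 1.0, -13.8], [-12.0, 1.3, -13.7], [21.6, 1.3, -13.8], [-27.4, 1.4, -13.7]]
corner mean [  1.79194612   1.37358279 -13.73519342] bore: flat-9 2.039013957805844 arc+13.5 1.5341934714276295 rim+30 2.6134528217217188
```

```bash
python3 - <<'E'
from h import *
cmd(.585,.085,.2,208.5)
E
```

```text
t 21.62 a 140.0 shift [0.2282, 0.7374, 0.3229] turn [-0.0006, 0.0005, 0.1903] rows 8.0 6.4 q6 -1.64
```

Request:
{"api": "jog_arm", "payload": {
  "commands": [
    [[0,0,0.08],[0,0,0],0.5],
    [[0.03,0.05,0.18],[0,0,0.02],0.5],
    [[0.06,0.13,0.28],[0,0,0.05],0.5],
    [[0.09,0.23,0.32],[0,0,0.08],0.5],
    [[0.12,0.33,0.32],[0,0,0.11],0.5],
    [[0.15,0.43,0.32],[0,0,0.14],0.5],
    [[0.18,0.53,0.32],[0,0,0.17],0.5],
    [[0.2,0.63,0.32],[0,0,0.19],0.5],
    [[0.228,0.72,0.32],[0,0,0.19],0.5],
    [[0.228,0.737,0.32],[0,0,0.19],0.5]
  ]
}}

```text
t: 22.88
tool_pos: [0.5851, 0.0883, 0.1984]
orientation: [-0.774, 3.042, 0.008]
force: [-0.3, -0.4, -2.2]
opening: 0.05
```

Request:
{"api": "jog_arm", "payload": {
  "commands": [
    [[0,0,0],[0,0,0],0.5],
    [[0,0,0],[0,0,0],0.5]
  ]
}}

```text
t: 23.12
tool_pos: [0.5849, 0.0879, 0.1985]
orientation: [-0.775, 3.043, 0.008]
force: [-0.4, -0.5, -1.9]
opening: 0.0499
```

```bash
python3 - <<'E'
from h import *
s,c=snap('wrist','w13.png');print(s['tool_pos'],s['opening'],s['force'],cur()[1],s['orientation'])
E
```

```text
[0.584898   0.08785723 0.19847407] 0.049852966958573636 [-0.37712622 -0.49075695 -1.94057689] -151.4828380866534 [-0.77471694  3.04257923  0.00783629]
```

View pics/w13.png

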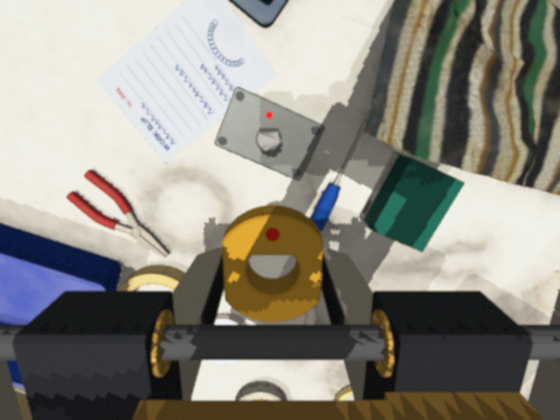

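```bash
python3 - <<'E'
import cv2
a=cv2.imread('pics/w13.png')
cv2.imwrite('pics/w13c.png',cv2.resize(a[80:185,205:335],None,fx=6,fy=6,interpolation=cv2.INTER_CUBIC)[:600])
E
```

```text
(no output)
```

View pics/w13c.png

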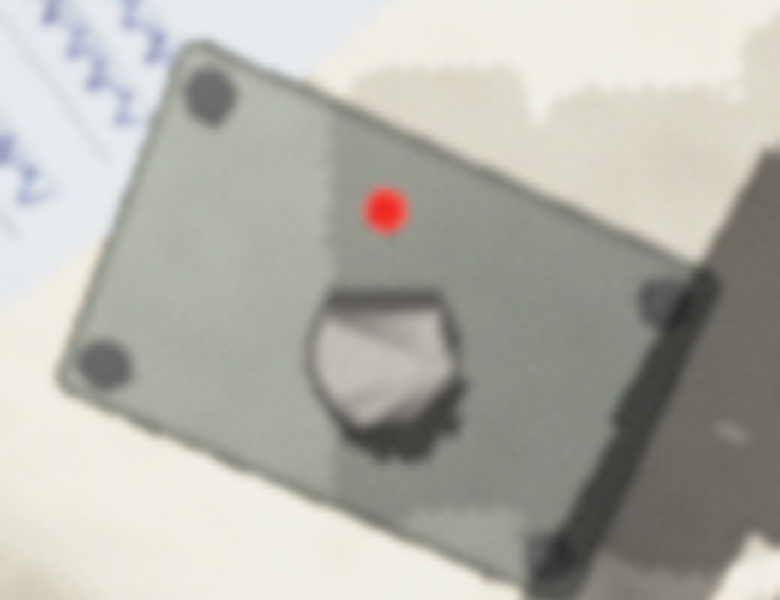

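```bash
python3 - <<'E'
from h import *
s,c=snap('wrist')
R=Ro.from_rotvec(s['orientation']).as_matrix()
f=lambda L:np.array(L)/6-.4167+[205,80]
P=back(c,f([[209,96],[665,304],[548,557],[104,364]]),.012,s);ce=P.mean(0)
print([np.linalg.norm(P[i]-P[i-1]).round(4) for i in range(4)],ce,'tool',((ce-s['tool_pos'])@R*1000).round(1))
d=back(c,f([[384,211]]),.012,s)[0];v=ce-d
print('dot dist',np.linalg.norm(v),'ang',np.degrees(np.arctan2(v[1],v[0])),'a',cur()[1]+180)
# predict post silhouettes for check: circle z=.051 r=12, z=.012 r=12
th=np.linspace(0,2*np.pi,73)
for z in(.012,.051,.056):
    r=.012 if z<.055 else .0095
    Q=np.c_[ce[0]+r*np.cos(th),ce[1]+r*np.sin(th),0*th+z]; q=(proj(c,Q,s)-[205,80]+.4167)*6
    print(z,q.min(0).round(),q.max(0).round())
# in-hand spacer recheck
a=cv2.imread('pics/w13.png');cv2.imwrite('pics/w13d.png',cv2.resize(a[195:330,205:340],None,fx=4.4,fy=4.4,interpolation=cv2.INTER_CUBIC))
E
```

```text
[np.float64(0.0478), np.float64(0.084), np.float64(0.0478), np.float64(0.0842)] [0.54128482 0.06044744 0.012     ] tool [ 51.8  -3.6 186.3]
dot dist 0.02035339859222212 ang 28.2926258860372 a 28.48088189342303
0.012 [314. 262.] [454. 405.]
0.051 [304. 275.] [461. 435.]
0.056 [319. 294.] [445. 422.]
```

View pics/w13d.png

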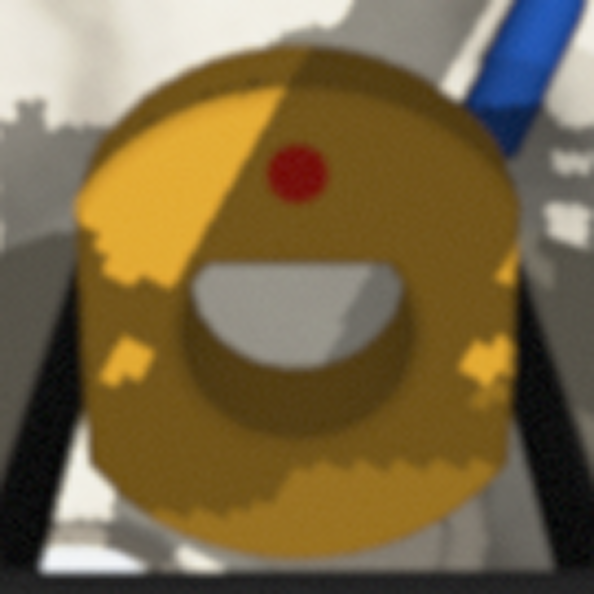

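```bash
python3 - <<'E'
from h import *
s=robot.read_state();R=Ro.from_rotvec(s['orientation']).as_matrix()
t=s['tool_pos']+R@np.array([.0499,-.005,0]);print(t)
cmd(t[0],t[1],.073,208.4)
E
```

```text
[0.54348261 0.05886557 0.19833113]
t 23.23 a -151.5 shift [-0.0691, -0.047, -0.2092] turn [-0.0008, 0.0001, -0.0002] rows 2.2 0.0 q6 -2.01
```

Request:
{"api": "jog_arm", "payload": {
  "commands": [
    [[-0.05,-0.035,-0.05],[-0.0008,0,0],0.5],
    [[-0.069,-0.047,-0.12],[-0.0008,0,0],0.5],
    [[-0.069,-0.047,-0.18],[-0.0008,0,0],0.5],
    [[-0.069,-0.047,-0.205],[-0.0008,0,0],0.5],
    [[-0.069,-0.047,-0.205],[-0.0008,0,0],0.5],
    [[-0.069,-0.047,-0.205],[-0.0008,0,0],0.5]
  ]
}}

```text
t: 23.98
tool_pos: [0.5451, 0.0587, 0.0774]
orientation: [-0.772, 3.042, -0.001]
force: [0.1, 0.5, -1.6]
opening: 0.0499
```

```bash
python3 - <<'E'
from h import *
s,c=snap('wrist','w14.png');print(s['tool_pos'],s['opening'],s['force'],cur()[1],s['orientation'])
cmd(.5435,.0589,.073,208.4)
a=cv2.imread('pics/w14.png');cv2.imwrite('pics/w14d.png',cv2.resize(a[195:330,205:340],None,fx=4.4,fy=4.4,interpolation=cv2.INTER_CUBIC))
E
```

```text
[0.54505437 0.05871331 0.07739971] 0.04989224642322059 [ 0.05510448  0.54618985 -1.57127929] -151.52638532577836 [-7.71561977e-01  3.04177255e+00 -8.27986634e-04]
t 24.02 a -151.5 shift [-0.0028, 0.0001, -0.0076] turn [-0.0001, 0.0006, -0.0002] rows 0.1 0.0 q6 -2.05
```

View pics/w14d.png

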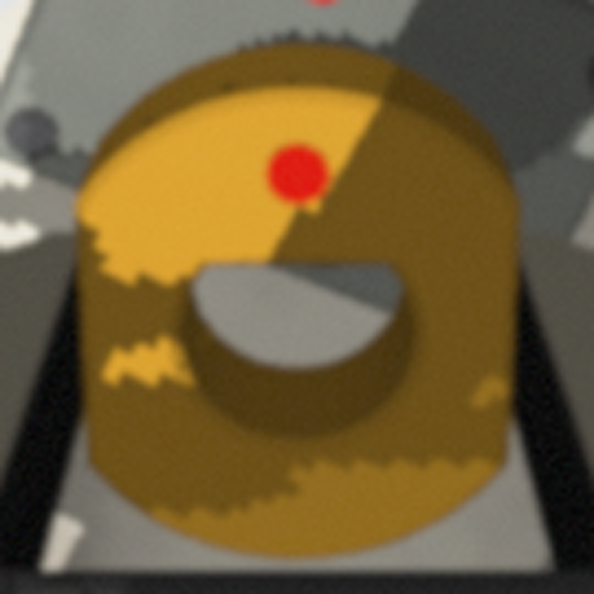

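```bash
python3 - <<'E'
from h import *
s,c=snap('wrist')
a=cv2.imread('pics/w14.png');cv2.imwrite('pics/w14e.png',cv2.resize(a[140:300,180:370],None,fx=4,fy=4,interpolation=cv2.INTER_CUBIC))
ce=np.array([.54128,.06045,.012]);an=np.radians(28.29);dot=ce-.0204*np.array([np.cos(an),np.sin(an),0])
b=[]
y=np.radians(5.2);X=np.array([np.cos(y),np.sin(y),0]);Y=np.array([-np.sin(y),np.cos(y),0])
for P in(dot,ce+X*-.024+Y*.042,ce+X*-.024-Y*.042): print(((proj(c,P,s)[0]-[180,140]+.375)*4).round(1))
R=Ro.from_rotvec(s['orientation']).as_matrix();print('post in tool',(ce-s['tool_pos'])@R*1000)
E
```

```text
[388.6 202.2]
[653.9 282.9]
[221.   99.8]
post in tool [ 2.87297222  3.38933538 65.52164254]
```

View pics/w14e.png

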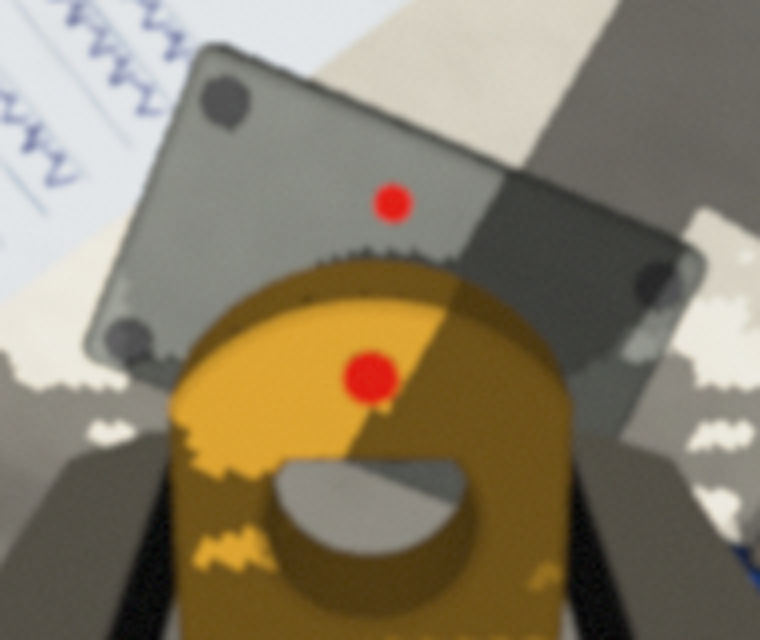

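Request:
{"api": "jog_arm", "payload": {
  "commands": [
    [[-0.003,0.0028,-0.005],[0,0,0],0.5],
    [[-0.0035,0.0028,-0.01],[0,0,0],0.5],
    [[-0.0035,0.0028,-0.014],[0,0,0],0.5]
  ]
}}

```text
t: 24.45
tool_pos: [0.5429, 0.0607, 0.0688]
orientation: [-0.772, 3.041, -0.001]
force: [0.2, 0.1, -1.9]
opening: 0.0497
```

```bash
python3 - <<'E'
from h import *
s,c=snap('wrist','w15.png');print(s['tool_pos'],s['opening'],s['force'],cur()[1])
a=cv2.imread('pics/w15.png');cv2.imwrite('pics/w15e.png',cv2.resize(a[140:300,180:370],None,fx=4,fy=4,interpolation=cv2.INTER_CUBIC))
R=Ro.from_rotvec(s['orientation']).as_matrix();print('post in tool',(np.array([.5409,.0611,.05])-s['tool_pos'])@R*1000)
E
```

```text
[0.5428611  0.06067687 0.06884211] 0.049656366080075835 [ 0.20678604  0.14087371 -1.9230382 ] -151.507783649247
post in tool [ 1.58609138  1.33535909 18.83483577]
```

View pics/w15e.png

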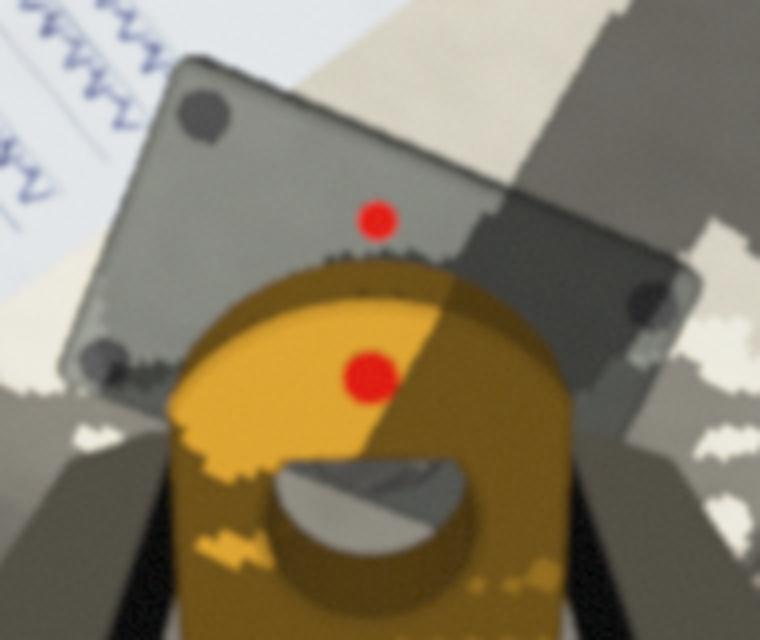

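Request:
{"api": "jog_arm", "payload": {
  "commands": [
    [[-0.0005,0.0005,-0.01],[0,0,0],0.5],
    [[-0.0005,0.0005,-0.015],[0,0,0],0.5],
    [[-0.0005,0.0005,-0.02],[0,0,0],0.5],
    [[-0.0005,0.0005,-0.025],[0,0,0],0.5]
  ]
}}

```text
t: 25.0
tool_pos: [0.5423, 0.0609, 0.0532]
orientation: [-0.772, 3.042, -0.001]
force: [0.1, -0.3, -1.2]
opening: 0.0497
```

Request:
{"api": "jog_arm", "payload": {
  "commands": [
    [[0,0,-0.015],[0,0,0],0.5],
    [[0,0,-0.03],[0,0,0],0.5],
    [[0,0,-0.042],[0,0,0],0.5],
    [[0,0,-0.05],[0,0,0],0.5],
    [[0,0,-0.055],[0,0,0],0.5]
  ]
}}

```text
t: 25.62
tool_pos: [0.5422, 0.0609, 0.0198]
orientation: [-0.772, 3.042, -0.001]
force: [-0.4, -0.6, -1.5]
opening: 0.0495
```

Request:
{"api": "jog_arm", "payload": {
  "commands": [
    [[0,0,-0.003],[0,0,0],0.5],
    [[0,0,-0.003],[0,0,0],-0.4],
    [[0,0,-0.003],[0,0,0],-0.4],
    [[0,0,-0.003],[0,0,0],-0.4],
    [[0,0,0.08],[0,0,0],-0.4],
    [[0,0,0.18],[0,0,0],-0.4],
    [[0.04,0.02,0.28],[0,0,0],-0.4],
    [[0.07,0.04,0.3],[0,0,0],-0.4],
    [[0.07,0.04,0.3],[0,0,0],-0.4]
  ]
}}

```text
t: 26.75
tool_pos: [0.586, 0.0855, 0.2018]
orientation: [-0.773, 3.038, -0.002]
force: [-0.0, 0.3, -0.0]
opening: 0.0653
```

```bash
python3 - <<'E'
from h import *
s,c=snap('wrist','w16.png');print(s['tool_pos'],s['opening'],s['force'],cur()[1])
a=cv2.imread('pics/w16.png');cv2.imwrite('pics/w16e.png',cv2.resize(a[70:230,190:350],None,fx=4,fy=4,interpolation=cv2.INTER_CUBIC)[:600])
for z in(.032,.02):
  r=robot.trace('wrist','brass_spacer_center')[0];v,u=np.nonzero(r['pixels']);P=back(c,np.c_[u,v],z,s)[:,:2];print(r['p'],cv2.minEnclosingCircle(P.astype(np.float32)*1000))
cmd(.575,-.36,.2,156)
E
```

```text
[0.58595291 0.08550923 0.20178104] 0.0652815905911763 [-0.02547011  0.28432948 -0.01436588] -151.46855781098543
0.87 ((541.4827270507812, 60.678314208984375), 30.313364028930664)
0.87 ((542.4495239257812, 61.156646728515625), 31.3973388671875)
t 26.90 a -151.5 shift [-0.0128, -0.7409, 0.0037] turn [-0.0, -0.0001, -0.1458] rows 7.1 4.9 q6 -2.01
```

View pics/w16e.png

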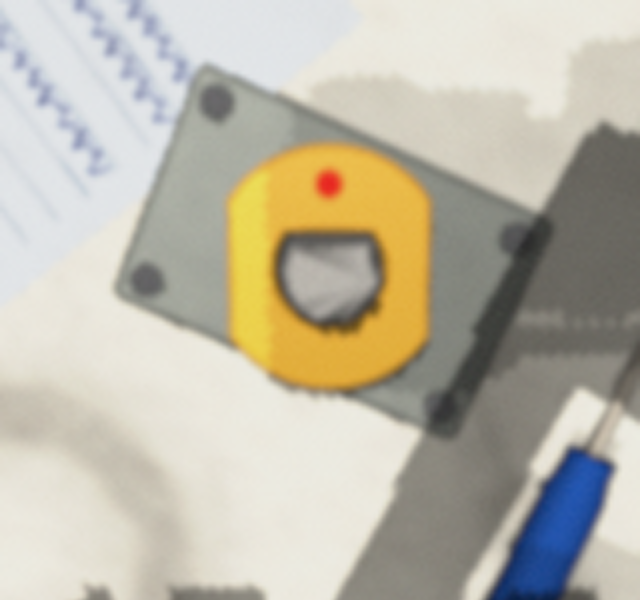

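Brass is down: the top circle fits at z=0.032 with a radius of 30.3 mm, and the flats are together. Next the black spacer.

Request:
{"api": "jog_arm", "payload": {
  "commands": [
    [[-0.01,-0.1,0.03],[0,0,-0.03],-0.5],
    [[-0.01,-0.2,0.03],[0,0,-0.06],-0.5],
    [[-0.01,-0.3,0.03],[0,0,-0.09],-0.5],
    [[-0.01,-0.4,0.03],[0,0,-0.12],-0.5],
    [[-0.01,-0.5,0.03],[0,0,-0.15],-0.5],
    [[-0.01,-0.6,0.03],[0,0,-0.18],-0.5],
    [[-0.01,-0.7,0.03],[0,0,-0.21],-0.5],
    [[-0.01,-0.74,0.03],[0,0,-0.24],-0.5],
    [[-0.01,-0.74,0.03],[0,0,-0.26],-0.5],
    [[-0.01,-0.74,0.03],[0,0,-0.28],-0.5]
  ]
}}

```text
t: 28.15
tool_pos: [0.5749, -0.3597, 0.2133]
orientation: [-1.858, -2.528, -0.001]
force: [-0.3, 0.9, 0.0]
opening: 0.0697
```

```bash
python3 - <<'E'
from h import *
cmd(.575,-.36,.2,24)
E
```

```text
t 28.15 a 107.4 shift [0.0002, -0.0005, -0.0222] turn [-0.0007, -0.0001, -0.2315] rows 0.2 7.8 q6 -0.94
```

Request:
{"api": "jog_arm", "payload": {
  "commands": [
    [[0,0,-0.02],[0,0,-0.2315],-0.5],
    [[0,0,-0.02],[0,0,-0.2315],-0.5],
    [[0,0,-0.02],[0,0,-0.2315],-0.5],
    [[0,0,-0.02],[0,0,-0.2315],-0.5],
    [[0,0,-0.02],[0,0,-0.2315],-0.5],
    [[0,0,-0.02],[0,0,-0.2315],-0.5],
    [[0,0,-0.02],[0,0,-0.2315],-0.5],
    [[0,0,-0.02],[0,0,-0.2315],-0.5],
    [[0,0,-0.02],[0,0,-0.2315],-0.5],
    [[0,0,-0.02],[0,0,-0.2315],-0.5]
  ]
}}

```text
t: 29.4
tool_pos: [0.5741, -0.3595, 0.2003]
orientation: [-3.068, -0.657, -0.003]
force: [-0.1, -0.7, 0.4]
opening: 0.07
```

```bash
python3 - <<'E'
from h import *
s,c=snap('wrist','w17.png');print(s['tool_pos'],s['opening'],s['dq'].round(3),cur()[1])
a=cv2.imread('pics/w17.png');cv2.imwrite('pics/w17e.png',cv2.resize(a[140:230,225:315],None,fx=6.6,fy=6.6,interpolation=cv2.INTER_CUBIC))
for r in robot.trace('wrist','black_spacer_center')[:2]:
  v,u=np.nonzero(r['pixels']);P=back(c,np.c_[u,v],.016,s)[:,:2];print(r['p'],r['uv'],cv2.minEnclosingCircle(P.astype(np.float32)*1000),cv2.minAreaRect(P.astype(np.float32)*1000))
E
```

```text
[ 0.57405808 -0.35949364  0.20026973] 0.06997112459630118 [ 0.002  0.    -0.01   0.001  0.     0.008] 24.166059747790783
0.76 [278.5, 187.8] ((582.3298950195312, -364.2113342285156), 31.232269287109375) ((582.823974609375, -364.2864685058594), (60.929805755615234, 50.69541931152344), 5.212209701538086)
```

View pics/w17e.png

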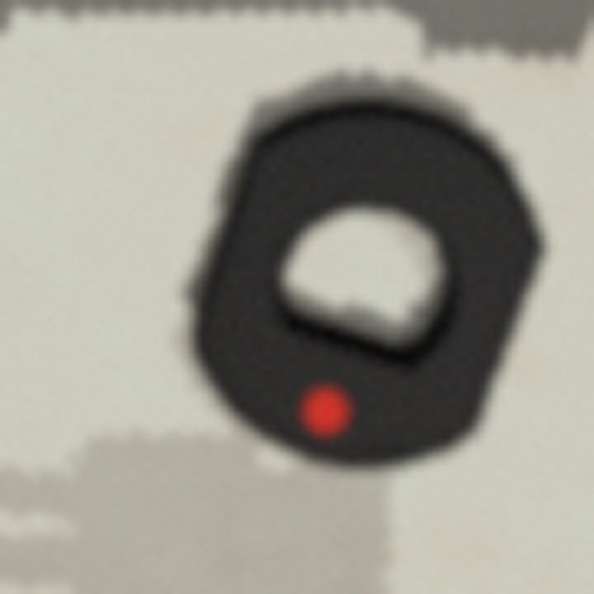

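View pics/w17.png

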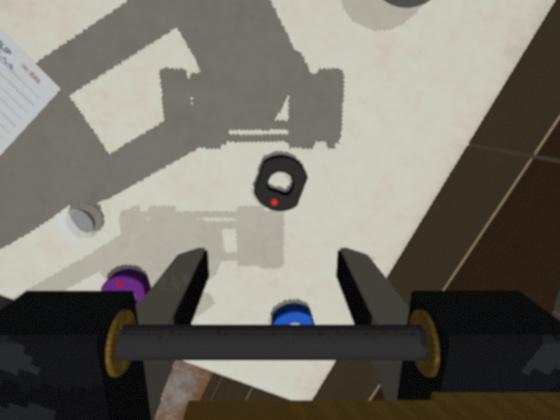

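```bash
python3 - <<'E'
from h import *
s,c=snap('wrist')
f=lambda L:np.array(L)/6.6-.42+[225,140]
P=back(c,f([[262,140],[197,335],[543,245],[478,428],[280,305],[415,358],[325,411],[365,207]]),.016,s)[:,:2]
ang=lambda d:np.degrees(np.arctan2(d[1],d[0]))
ce=P[:4].mean(0)
print('centre',ce,ang(P[0]-P[1]),ang(P[2]-P[3]),'bore flat',ang(P[4]-P[5])-90,'dot',ang(ce-P[6]),np.linalg.norm(ce-P[6]),P[7])
cmd(ce[0],ce[1],.004,5)
E
```

```text
centre [ 0.58292472 -0.36494541] 5.416575283944159 6.408493799155896 bore flat 2.320260841668471 dot 4.560606747060762 0.021824593471971562 [ 0.59466414 -0.35860574]
t 29.55 a 24.1 shift [0.0139, -0.0088, -0.3284] turn [-0.0005, 0.0004, -0.0531] rows 3.2 1.8 q6 0.51
```

Request:
{"api": "jog_arm", "payload": {
  "commands": [
    [[0.013,-0.0075,-0.05],[0,0,-0.0525],-0.5],
    [[0.013,-0.0075,-0.12],[0,0,-0.0525],-0.5],
    [[0.013,-0.0075,-0.2],[0,0,-0.0525],-0.5],
    [[0.013,-0.0075,-0.27],[0,0,-0.0525],-0.5],
    [[0.013,-0.0075,-0.32],[0,0,-0.0525],-0.5],
    [[0.013,-0.0075,-0.331],[0,0,-0.0525],-0.5],
    [[0.013,-0.0075,-0.331],[0,0,-0.0525],0.5],
    [[0.013,-0.0075,-0.331],[0,0,-0.0525],0.5],
    [[0.013,-0.0075,-0.331],[0,0,-0.0525],0.5],
    [[0.013,-0.0075,-0.331],[0,0,-0.0525],0.5]
  ],
  "newtons": 30
}}

```text
t: 30.8
tool_pos: [0.5831, -0.3646, 0.0034]
orientation: [-3.137, -0.143, -0.007]
force: [0.5, -0.1, 2.8]
opening: 0.0495
```

```bash
python3 - <<'E'
from h import *
s,c=snap('wrist','w18.png');print(s['tool_pos'],s['opening'],s['force'],cur()[1],s['orientation'])
a=cv2.imread('pics/w18.png');cv2.imwrite('pics/w18c.png',cv2.resize(a[195:330,205:340],None,fx=4.4,fy=4.4,interpolation=cv2.INTER_CUBIC))
cmd(.545,.06,.2,28.4)
E
```

```text
[ 0.58305    -0.3646012   0.00341671] 0.04950202370187933 [ 0.49931618 -0.13157667  2.75147219] 5.217254705688298 [-3.13659338 -0.14293201 -0.00720126]
t 30.85 a 5.2 shift [-0.0634, 0.7076, 0.3277] turn [-0.0005, 0.0006, 0.0644] rows 7.5 2.2 q6 0.84
```

View pics/w18c.png

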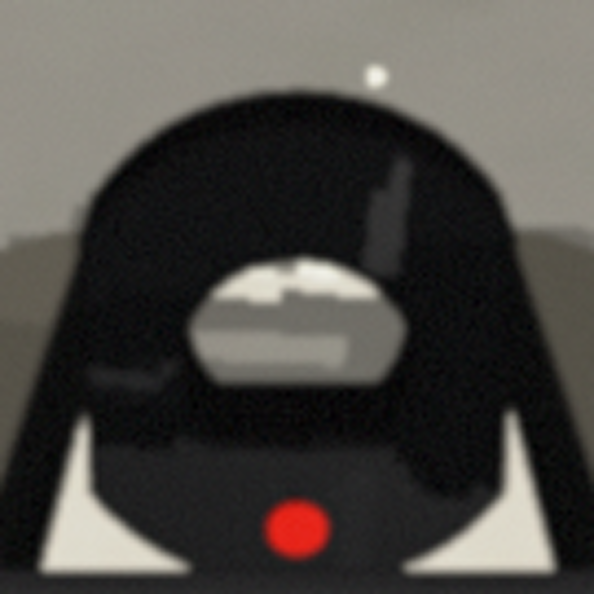

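```bash
python3 - <<'E'
from h import *
s,c=snap('wrist')
f=lambda L:np.array(L)/4.4-.39+[205,195]
P=back(c,f([[298,258],[93,490],[503,490],[298,529],[90,212],[508,212]]),.016,s)
R=Ro.from_rotvec(s['orientation']).as_matrix()
L=(P-s['tool_pos'])@R*1000
print(L.round(1).tolist())
print('arc-13.5',L[0,0]-13.5,'corner+16.6',L[1:3,0].mean()+16.6,'dot+19.8',L[3,0]+19.8,'topcorner-16.6',L[4:,0].mean()-16.6,'y',L[:4,1].mean())
E
```

```text
[[12.4, -0.5, -12.5], [-17.6, -24.9, -12.6], [-17.5, 23.9, -12.7], [-22.9, -0.5, -12.7], [18.0, -23.8, -12.5], [18.1, 23.0, -12.5]]
arc-13.5 -1.0818729209512679 corner+16.6 -0.9333482718344825 dot+19.8 -3.069588527929426 topcorner-16.6 1.4162384123611105 y -0.4751344192039039
```

```bash
python3 - <<'E'
from h import *
cmd(.499,.038,.2,28.4)
E
```

```text
t 30.90 a 5.2 shift [-0.14, 0.671, 0.3277] turn [-0.0005, 0.0006, 0.0644] rows 7.3 2.2 q6 0.84
```

Request:
{"api": "jog_arm", "payload": {
  "commands": [
    [[0,0,0.08],[0,0,0],0.5],
    [[0,0.05,0.18],[0,0,0.02],0.5],
    [[-0.02,0.13,0.28],[0,0,0.04],0.5],
    [[-0.04,0.23,0.32],[0,0,0.06],0.5],
    [[-0.06,0.33,0.32],[0,0,0.064],0.5],
    [[-0.08,0.43,0.32],[0,0,0.064],0.5],
    [[-0.1,0.53,0.32],[0,0,0.064],0.5],
    [[-0.12,0.6,0.32],[0,0,0.064],0.5],
    [[-0.14,0.67,0.32],[-0.0005,0.0006,0.0644],0.5],
    [[-0.14,0.67,0.32],[-0.0005,0.0006,0.0644],0.5]
  ]
}}

```text
t: 32.15
tool_pos: [0.498, 0.0401, 0.1951]
orientation: [-3.043, -0.777, 0.0]
force: [0.4, -0.7, -1.9]
opening: 0.0495
```

Request:
{"api": "jog_arm", "payload": {
  "commands": [
    [[0,0,0],[0,0,0],0.5],
    [[0,0,0],[0,0,0],0.5]
  ]
}}

```text
t: 32.4
tool_pos: [0.4981, 0.0393, 0.1949]
orientation: [-3.044, -0.775, 0.001]
force: [-0.7, -1.4, -0.9]
opening: 0.0496
```

```bash
python3 - <<'E'
from h import *
s,c=snap('wrist','w19.png');print(s['tool_pos'],s['opening'],s['force'],cur()[1],s['orientation'])
a=cv2.imread('pics/w19.png');cv2.imwrite('pics/w19c.png',cv2.resize(a[70:220,190:350],None,fx=4.5,fy=4.5,interpolation=cv2.INTER_CUBIC)[:600])
cv2.imwrite('pics/w19d.png',cv2.resize(a[195:330,205:340],None,fx=4.4,fy=4.4,interpolation=cv2.INTER_CUBIC))
E
```

```text
[0.49807347 0.0392548  0.19490391] 0.04961746355389537 [-0.70303713 -1.42096357 -0.91234491] 28.556501959706182 [-3.04396952e+00 -7.75298615e-01  1.07537645e-03]
```

View pics/w19c.png

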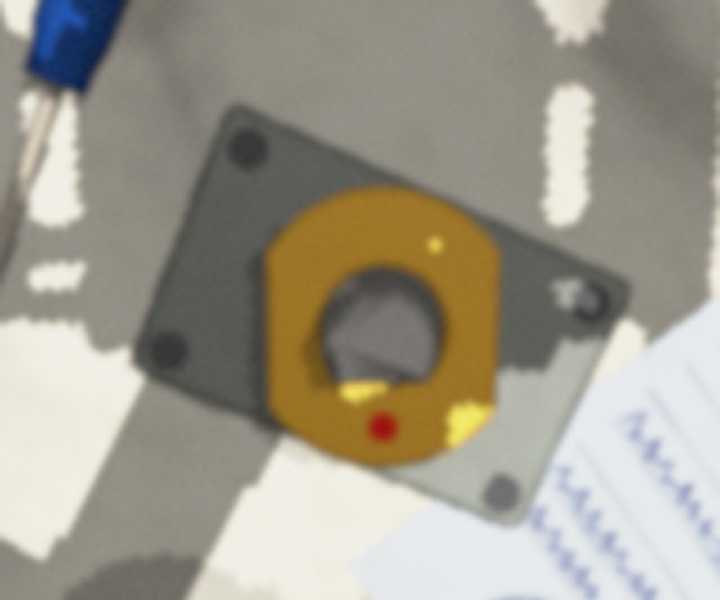

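View pics/w19d.png

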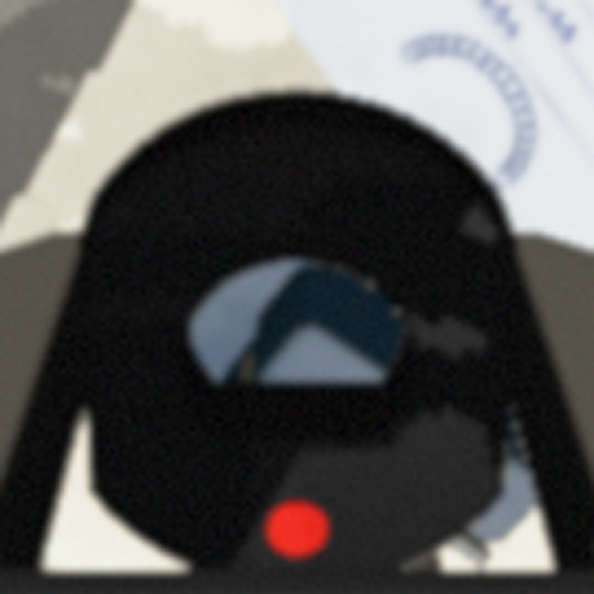

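```bash
python3 - <<'E'
from h import *
s,c=snap('wrist')
R=Ro.from_rotvec(s['orientation']).as_matrix()
f=lambda L:np.array(L)/4.5-.39+[190,70]
P=back(c,f([[248,149],[591,301],[501,493],[168,350]]),.012,s);ce=P.mean(0)
print([np.linalg.norm(P[i]-P[i-1]).round(4) for i in range(4)],ce)
B=back(c,f([[265,258],[265,408],[500,248],[497,408]]),.032,s);print('brass corners mean',B.mean(0))
ce[2]=.05
d=R.T@(ce-s['tool_pos']);print('post in tool',d*1000)
t=s['tool_pos']+R@(np.array([d[0]+.001,d[1]+.0005,0]));print(t)
cmd(t[0],t[1],.076,28.4)
E
```

```text
[np.float64(0.0479), np.float64(0.0837), np.float64(0.0483), np.float64(0.0839)] [0.54123381 0.06107569 0.012     ]
brass corners mean [0.54217412 0.06090957 0.032     ]
post in tool [ 48.46378305   1.43868272 144.86647804]
[0.54246859 0.06107554 0.19486553]
t 32.50 a 28.6 shift [0.0739, 0.0366, -0.1983] turn [-0.0, -0.0001, -0.0004] rows 2.1 0.0 q6 1.05
```

Request:
{"api": "jog_arm", "payload": {
  "commands": [
    [[0.05,0.025,-0.05],[0,0,0],0.5],
    [[0.073,0.036,-0.12],[0,0,0],0.5],
    [[0.073,0.036,-0.17],[0,0,0],0.5],
    [[0.073,0.036,-0.195],[0,0,0],0.5],
    [[0.073,0.036,-0.2],[0,0,0],0.5],
    [[0.073,0.036,-0.2],[0,0,0],0.5]
  ]
}}

```text
t: 33.25
tool_pos: [0.5428, 0.0604, 0.0762]
orientation: [3.045, 0.774, 0.002]
force: [0.7, -0.2, -0.9]
opening: 0.0497
```

```bash
python3 - <<'E'
from h import *
s,c=snap('wrist','w20.png');print(s['tool_pos'],s['opening'],s['force'],cur()[1])
cmd(.5421,.061,.06,28.4)
a=cv2.imread('pics/w20.png');cv2.imwrite('pics/w20e.png',cv2.resize(a[140:300,180:370],None,fx=4,fy=4,interpolation=cv2.INTER_CUBIC)[:600])
E
```

```text
[0.54278108 0.06043392 0.07618372] 0.049746510562035884 [ 0.70979716 -0.17043399 -0.91313341] 28.532386001214174
t 33.30 a 28.5 shift [-0.0015, 0.0008, -0.0276] turn [-0.0001, 0.0003, -0.0004] rows 0.3 0.0 q6 1.09
```

View pics/w20e.png

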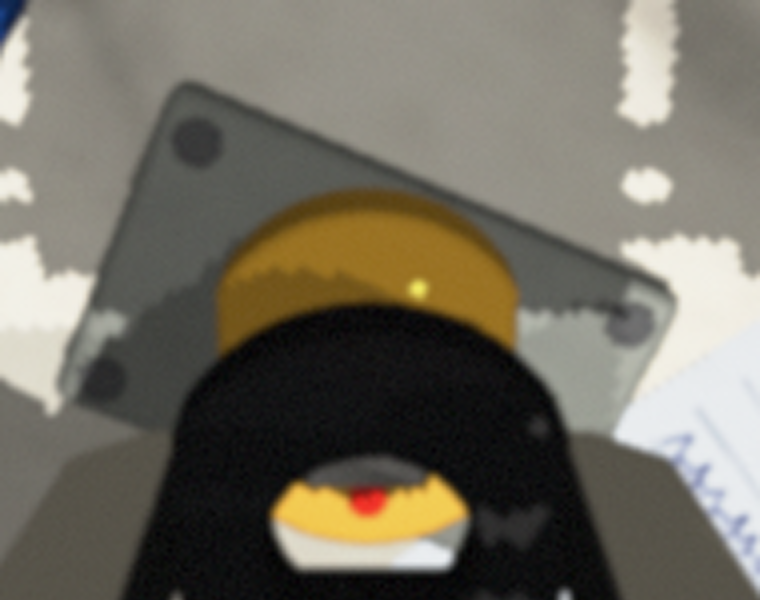

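Request:
{"api": "jog_arm", "payload": {
  "commands": [
    [[-0.001,0.0008,-0.01],[0,0,0],0.5],
    [[-0.001,0.0008,-0.02],[0,0,0],0.5],
    [[-0.001,0.0008,-0.027],[0,0,0],0.5],
    [[-0.001,0.0008,-0.034],[0,0,0],0.5],
    [[-0.001,0.0008,-0.041],[0,0,0],0.5],
    [[-0.001,0.0008,-0.046],[0,0,0],0.5]
  ]
}}

```text
t: 34.05
tool_pos: [0.5423, 0.061, 0.0485]
orientation: [3.045, 0.774, 0.002]
force: [-0.5, 0.2, -1.4]
opening: 0.0494
```

No contact force, and the bottom is already 10 mm past the tip. I lower it the rest of the way (seat at TCP ≈ 0.0355).

Request:
{"api": "jog_arm", "payload": {
  "commands": [
    [[0,0,-0.008],[0,0,0],0.5],
    [[0,0,-0.015],[0,0,0],0.5],
    [[0,0,-0.021],[0,0,0],0.5],
    [[0,0,-0.021],[0,0,0],0.5],
    [[0,0,-0.021],[0,0,0],-0.4],
    [[0,0,-0.021],[0,0,0],-0.4],
    [[0,0,-0.021],[0,0,0],-0.4]
  ]
}}

```text
t: 34.92
tool_pos: [0.5425, 0.061, 0.0361]
orientation: [3.045, 0.774, 0.003]
force: [0.0, -0.2, -0.0]
opening: 0.0649
```

Request:
{"api": "jog_arm", "payload": {
  "commands": [
    [[0,0,0.08],[0,0,0],-0.5],
    [[0,0,0.18],[0,0,0],-0.5],
    [[-0.04,-0.02,0.26],[0,0,0],-0.5],
    [[-0.07,-0.04,0.28],[0,0,0],-0.5],
    [[-0.07,-0.04,0.28],[0,0,0],-0.5],
    [[-0.07,-0.04,0.28],[0,0,0],-0.5]
  ]
}}

```text
t: 35.67
tool_pos: [0.5004, 0.0372, 0.2032]
orientation: [-3.044, -0.774, -0.002]
force: [0.2, 0.8, -0.4]
opening: 0.0696
```

```bash
python3 - <<'E'
from h import *
s,c=snap('wrist','w21.png');print(s['tool_pos'],s['opening'],s['force'],cur()[1])
r=robot.trace('wrist','black_spacer_center')[0];v,u=np.nonzero(r['pixels'])
for z in(.044,.048,.056): P=back(c,np.c_[u,v],z,s)[:,:2];print(r['p'],r['uv'],cv2.minAreaRect(P.astype(np.float32)*1000),cv2.minEnclosingCircle(P.astype(np.float32)*1000))
a=cv2.imread('pics/w21.png');cv2.imwrite('pics/w21c.png',cv2.resize(a[70:220,190:350],None,fx=4.5,fy=4.5,interpolation=cv2.INTER_CUBIC)[:600])
cmd(.45,-.184,.2,0)
E
```

```text
[0.50037386 0.03724644 0.20322153] 0.06963605527879364 [ 0.18906014  0.7757311  -0.43324798] 28.535549657401706
0.76 [271.1, 156.5] ((541.47119140625, 60.70917510986328), (60.67152786254883, 51.43864059448242), 29.023923873901367) ((541.2506103515625, 60.656333923339844), 30.7749080657959)
0.76 [271.1, 156.5] ((541.8468017578125, 60.90155029296875), (59.926090240478516, 50.806697845458984), 29.023923873901367) ((541.6288452148438, 60.84937286376953), 30.396833419799805)
0.76 [271.1, 156.5] ((542.597900390625, 61.28633499145508), (58.4354133605957, 49.54281997680664), 29.02393341064453) ((542.3853149414062, 61.23542785644531), 29.640592575073242)
t 35.77 a 28.5 shift [-0.0835, -0.3689, -0.0045] turn [-0.0001, -0.0001, -0.0793] rows 3.6 2.7 q6 1.04
```

View pics/w21c.png

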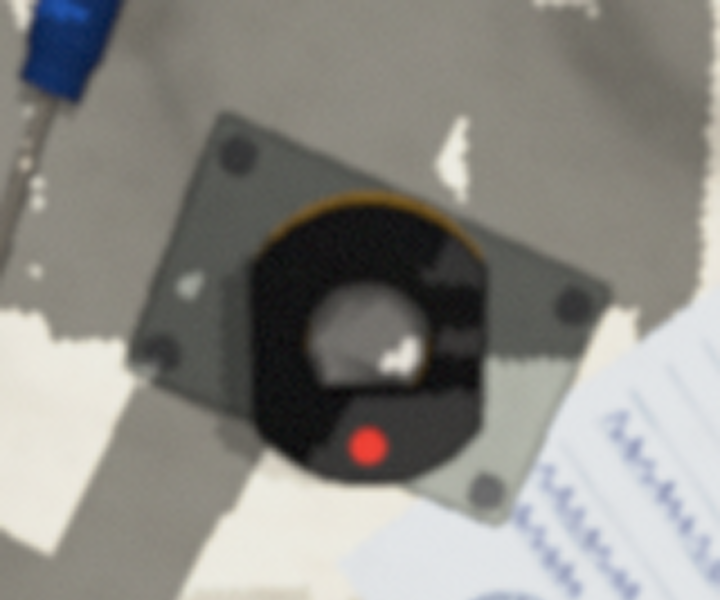

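Both spacers are seated. The black one's top fits best between z=0.044 and 0.048 (given size 60x50, angle 29.0°), and its dot is at the post flat. Last, the dish.

Request:
{"api": "jog_arm", "payload": {
  "commands": [
    [[-0.02,-0.1,0],[0,0,-0.02],-0.5],
    [[-0.04,-0.2,0],[0,0,-0.05],-0.5],
    [[-0.06,-0.3,0],[0,0,-0.08],-0.5],
    [[-0.083,-0.368,0],[0,0,-0.08],-0.5],
    [[-0.083,-0.368,0],[0,0,-0.08],-0.5],
    [[-0.083,-0.368,0],[0,0,-0.08],-0.5]
  ]
}}

```text
t: 36.52
tool_pos: [0.4504, -0.1828, 0.2018]
orientation: [-3.14, 0.007, 0.002]
force: [-0.0, -0.5, 0.1]
opening: 0.0698
```

```bash
python3 - <<'E'
from h import *
s,c=snap('wrist','w22.png');print(s['tool_pos'],s['opening'],cur()[1])
for r in robot.trace('wrist','dish_center')[:2]:
  v,u=np.nonzero(r['pixels']);P=back(c,np.c_[u,v],.027,s)[:,:2];print(r['p'],r['uv'],cv2.minAreaRect(P.astype(np.float32)*1000),cv2.minEnclosingCircle(P.astype(np.float32)*1000))
E
```

```text
[ 0.45039075 -0.18282826  0.20182043] 0.06976623989370068 -0.20514962996523173
0.56 [273.1, 186.2] ((453.2776184082031, -180.96139526367188), (36.542449951171875, 39.433494567871094), 89.83404541015625) ((453.12860107421875, -180.4495086669922), 20.284801483154297)
```

View pics/w22.png

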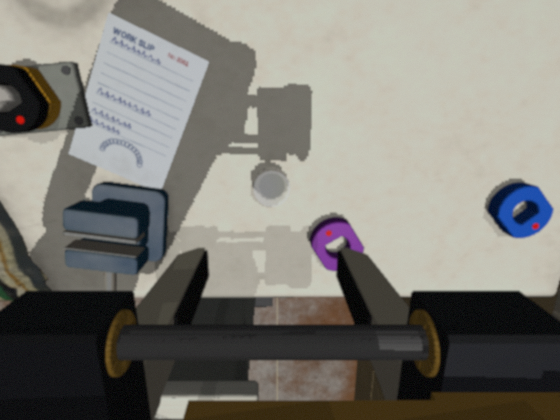

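```bash
python3 - <<'E'
from h import *
cmd(.4525,-.181,.004,0)
E
```

```text
t 36.62 a -0.2 shift [0.003, 0.0021, -0.3303] turn [-0.0002, -0.0001, 0.0005] rows 3.2 0.0 q6 1.08
```

Request:
{"api": "jog_arm", "payload": {
  "commands": [
    [[0.003,0.002,-0.08],[0,0,0],-0.5],
    [[0.003,0.002,-0.16],[0,0,0],-0.5],
    [[0.003,0.002,-0.24],[0,0,0],-0.5],
    [[0.003,0.002,-0.3],[0,0,0],-0.5],
    [[0.003,0.002,-0.33],[0,0,0],-0.5],
    [[0.003,0.002,-0.33],[0,0,0],-0.3],
    [[0.003,0.002,-0.33],[0,0,0],1],
    [[0.003,0.002,-0.33],[0,0,0],1],
    [[0.003,0.002,-0.33],[0,0,0],1],
    [[0.003,0.002,-0.33],[0,0,0],1]
  ],
  "newtons": 15
}}

```text
t: 37.88
tool_pos: [0.4535, -0.1816, 0.0054]
orientation: [-3.141, 0.005, -0.002]
force: [-0.8, 0.2, 6.4]
opening: 0.0374
```

Request:
{"api": "jog_arm", "payload": {
  "commands": [
    [[0,0,0],[0,0,0],1],
    [[0,0,0.05],[0,0,0],1],
    [[0,0,0.12],[0,0,0],1],
    [[0,0,0.16],[0,0,0],1],
    [[0,0,0.16],[0,0,0],1]
  ]
}}

```text
t: 38.5
tool_pos: [0.455, -0.1824, 0.1035]
orientation: [3.14, -0.005, 0.008]
force: [0.3, -0.2, -0.4]
opening: 0.0377
```

```bash
python3 - <<'E'
from h import *
s,c=snap('wrist','w23.png');print(s['tool_pos'],s['opening'],cur()[1])
cmd(.5513,-.0483,.12,5)
E
```

```text
[ 0.45501436 -0.18243507  0.10353839] 0.03765113402845189 -0.17915238181513934
t 38.55 a -0.2 shift [0.1624, 0.2226, 0.0305] turn [0.0, 0.0004, 0.0144] rows 2.7 0.5 q6 1.09
```

View pics/w23.png

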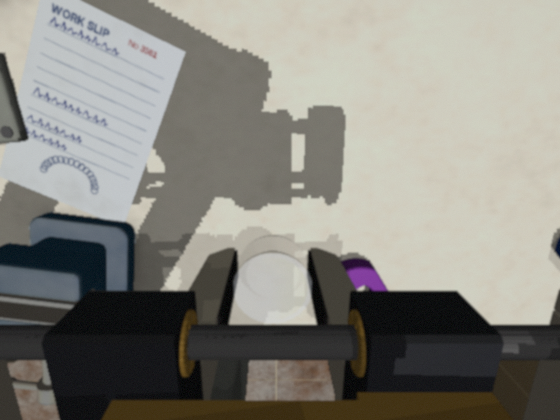

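Request:
{"api": "jog_arm", "payload": {
  "commands": [
    [[0.08,0.05,0.02],[0,0,0.014],1],
    [[0.15,0.14,0.02],[0,0,0.014],1],
    [[0.162,0.22,0],[0,0,0.014],1],
    [[0.162,0.222,-0.08],[0,0,0.014],1],
    [[0.162,0.222,-0.13],[0,0,0.014],1],
    [[0.162,0.222,-0.155],[0,0,0.014],1],
    [[0.162,0.222,-0.155],[0,0,0.014],1],
    [[0.162,0.222,-0.155],[0,0,0.014],1]
  ]
}}

```text
t: 39.55
tool_pos: [0.5515, -0.049, 0.0092]
orientation: [3.138, 0.133, 0.005]
force: [1.0, -0.2, -0.3]
opening: 0.0375
```

```bash
python3 - <<'E'
from h import *
cmd(.5513,-.0483,.006,5); print(robot.read_state()['force'],robot.read_state()['tool_pos'])
E
```

```text
t 39.55 a 4.8 shift [-0.0004, 0.0012, -0.0053] turn [0.0, 0.0005, 0.0004] rows 0.1 0.0 q6 1.3
[ 0.96492195 -0.15600584 -0.28907734] [ 0.55151962 -0.04904344  0.00918594]
```

Request:
{"api": "jog_arm", "payload": {
  "commands": [
    [[0,0,-0.003],[0,0,0],1],
    [[0,0,-0.006],[0,0,0],1],
    [[0,0,-0.006],[0,0,0],-0.2],
    [[0,0,-0.006],[0,0,0],-0.2],
    [[0,0,-0.006],[0,0,0],-0.2],
    [[0,0,0.06],[0,0,0],-0.3],
    [[0,0,0.16],[0,0,0],-0.3],
    [[-0.05,0,0.26],[0,0,0],-0.3],
    [[-0.1,0.05,0.33],[0,0,0],-0.3],
    [[-0.1,0.05,0.33],[0,0,0],-0.3]
  ]
}}

```text
t: 40.8
tool_pos: [0.493, -0.0181, 0.2125]
orientation: [3.137, 0.135, 0.019]
force: [0.7, 0.7, -1.1]
opening: 0.0602
```

Request:
{"api": "jog_arm", "payload": {
  "commands": [
    [[0,0.1,0.1],[0,0,0],-0.3],
    [[0,0.1,0.1],[0,0,0],-0.3],
    [[0,0.1,0.1],[0,0,0],-0.3]
  ]
}}

```text
t: 41.18
tool_pos: [0.4939, 0.0426, 0.2733]
orientation: [3.137, 0.138, 0.022]
force: [0.7, -0.5, -0.4]
opening: 0.0605
```

```bash
python3 - <<'E'
from h import *
s,c=snap('wrist','w24.png');print(s['tool_pos'],s['opening'],cur()[1])
x=np.radians(5.2);X=np.array([np.cos(x),np.sin(x)]);Y=np.array([-np.sin(x),np.cos(x)])
for k,z in(('dish_center',.027),('carton_center',.05),('driver_center',.01),('black_spacer_center',.048)):
  for r in robot.trace('wrist',k)[:1]:
    m=r['pixels'];v,u=np.nonzero(m);P=back(c,np.c_[u,v],z,s)[:,:2];rect=cv2.minAreaRect(P.astype(np.float32)*1000);d=np.array(rect[0])/1000-[.5413,.0610];print(k,round(r['p'],2),r['uv'],rect[1:],d@X,d@Y)
E
```

```text
[0.49390306 0.04257616 0.2733085 ] 0.060461045670403876 4.981751993374693
dish_center 0.65 [350.4, 140.1] ((40.40987014770508, 37.79723358154297), 51.86864471435547) -1.3763331115501711e-05 -0.10936408135574299
carton_center 0.91 [129.7, 136.3] ((80.5096206665039, 76.04145050048828), 5.060326099395752) 0.0035400599968354153 0.15102308764877648
driver_center 0.86 [189.9, 102.8] ((127.49098205566406, 18.757915496826172), 5.667046070098877) 0.01205264263058474 0.0863182023234894
black_spacer_center 0.93 [263.5, 145.1] ((59.545650482177734, 49.75408935546875), 26.668460845947266) 0.00025721016776236976 -0.0011549493929266356
```

View pics/w24.png

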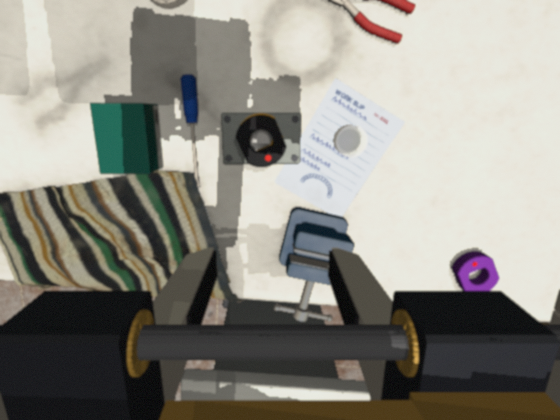

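```bash
python3 - <<'E'
from h import *
_,c=snap('scene','s25.png');a=cv2.imread('pics/s25.png');cv2.imwrite('pics/s25c.png',cv2.resize(a[160:300,130:350],None,fx=3.6,fy=3.6,interpolation=cv2.INTER_CUBIC))
E
```

```text
(no output)
```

View pics/s25c.png

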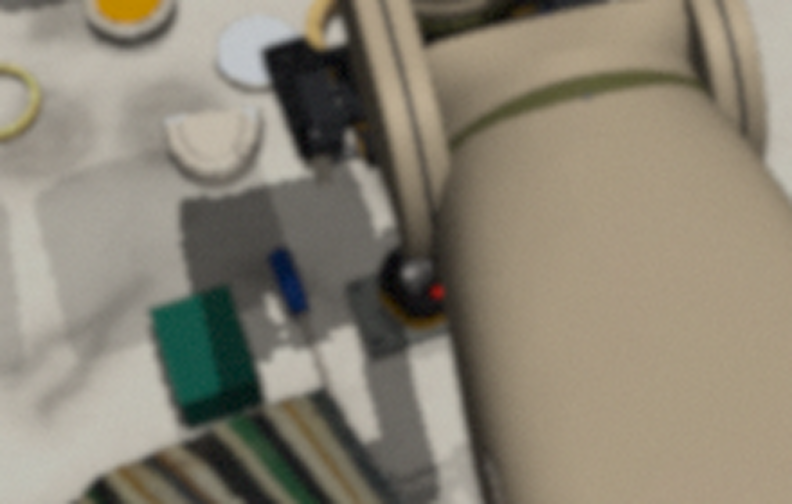

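The scene view shows the carton upright at (205,350), the driver flat at (290,285), both spacers stacked at (415,290) and the cast untouched at (215,140). The dish is hidden here by the arm, but the wrist view showed it upright. I hand in.

```bash
python3 -c "
from plant import robot
print(robot.close_job())"
```

```text
the job is handed in; nothing more can be done
None
```

The layout is done and the job is handed in at about 41 s of the 144 s allowed; no verdict was reported. My last camera checks put everything inside the limits.

Positions are in the stand's frame, with the stand turned about 5.2° and the post's x axis at about 28.5°.

| Part | Where it measured | Target |
|---|---|---|
| Brass spacer | down on the base plate, flats together | on the post |
| Black spacer | on top of the brass, within about 1.5 mm of the post axis, 27–29° | on the post, 28.5° |
| Carton | 159 mm left, upright, 5.2° | 160 mm left |
| Screwdriver | about 86 mm left, middle 5–12 mm behind the post line, parallel within 1° | 80 mm left |
| Dish | 109 mm right, upright | 110 mm right |

- **Spacers:** both went down the post with almost no contact force.
- **Screwdriver:** my first placing sat about 16–18 mm behind the post line, too near the 20 mm limit, so I regripped it and moved it forward. Its tip lies at the cloth's corner and I could not see it clearly. That is why its middle is only known to 5–12 mm.
- **Readings that disagreed:**
  - One stand reading was 5 mm off because the arm was still moving; I discarded it.
  - The last wrist view gave the carton at 151 mm, because its side face was counted in. I trust the earlier view from nearly overhead.
- **Not checked:** I did not re-measure the cast and pliers, but neither was touched and the cast looks unmoved in the last picture. The blue and purple look-alikes were left alone.

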